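# Gauge a length of downpipe against the flip stop

### The job

First flip the yellow stop fully down onto the fence by its red grip; only then slide the grey downpipe length along the fence until its end seats against the stop, with its side flush to the fence, and press it there for about a second, firmly (about one kilogram's push) but never with more than two. Then let go of the pipe and flip the stop up and back out of the way without slamming it, leaving the pipe exactly where it was gauged and every other thing on the bench where it stands.

Things in the scene. Friction and masses are not known exactly. Their poses are not given: they have to be found in the camera images.
- jig: Fixed gauging jig: white board 180 x 500 x 12 mm, aluminium fence on it. Origin on the table at mid length; y along the fence, x across it away from the robot. Board: x -110..70, y -250..250, top at z 12. Fence: bar 12 thick, 22 high above the board, working face at x +20 looking to -x. A pipe lying flush has its centre line at x 0. Place and yaw vary.
- stop_carriage: Dark steel carriage fixed on the fence, place along it varies; axes as the jig's; origin at board-top height (jig z 12) on the jig's x 0 line. Spans x 20..88, y -15..60, up to z 36. On it a locked aluminium fine-adjustment slide with a red index line carries the hinged yellow stop.
- gauge_mid (a point): Fixed point on the carriage (its x 0, y 0, z 30 mm) at the MIDDLE of the fine adjustment. The real gauging face of the stop, facing -y, level with the red index line, lies within 12 mm either way of it along y, not reported: find it by touch. With the pipe gripped, the push rises by some 3 to 20 N per mm; mere dragging along the fence may cost up to 6 N. Stop down: foot plate x -22..18, z 5..71, 8 thick.
- hinge (a point): Point on the stop's hinge axis (which runs along y), at carriage x 30, y 0, z 70 mm. Fixed to the carriage. Red grip: horizontal rod 14 mm thick along y, free all round from y 30 to 72 (+/- 12 with the fine adjustment); with the stop down its axis is 40 mm to -x and 35 mm above this hinge axis; it turns about the hinge (radius 53 mm) up and then towards +x as the stop rises.
- flip_stop (a joint): Hinge angle of the yellow stop: 0 fully down across the pipe's path (hard end stop), growing as it swings up and back (+x) to 1.7 (end stop). Starts up, at 1.3 to 1.65. Friction hinge (about 0.11 N m, 2 to 3 N at the grip): it stays where it is left.
- pipe: Loose grey rectangular plastic downpipe length, hollow, open-ended: 40 wide (x), 180 long (y), 60 mm high, wall 3, 0.2 to 0.35 kg. Origin at the centre of its underside. Starts on the board on the robot's side of the fence, up to 45 mm off its flush line and a little askew, to the -y side of the stop. Can be gripped across its width from above: it stands 38 mm above the fence.
- pipe_end (a point): Centre of the pipe's +y end face (90 mm from the pipe's middle, 30 mm above its underside): the end that goes against the stop. Axes as the pipe.
- end_cap: Bystander: orange end cap, 42 mm across, 22 mm high, on the board's robot-side edge; origin centre of underside.
- red_can: Bystander: red can, 54 mm across, 170 mm high, standing behind the jig; origin centre of underside.
- tape_roll: Bystander: roll of pale tape, 90 mm across, 48 mm high, behind the jig; origin centre of underside.
- carton: Bystander: white carton 70 x 85 x 60 mm with a blue band, behind the jig; origin centre of underside.
- elbow: Bystander: grey pipe elbow, 54 mm bore size, legs 55 mm, at the far left; origin under its corner.
- white_duct: Bystander: white rectangular duct length 40 x 120 x 60 mm, left of the jig; origin centre of underside.
- screwdriver: Bystander: black screwdriver lying on the table right of the jig; origin in its underside.
Mind the look-alikes: they are no part of the job. What is shaped like the pipe but orange is not meant.

How it is judged:
On the way, in this order (a step that is already met when the one before it is completed fails the run):
1. the stop is fully down (within 0.06 rad) (value of joint flip_stop below 0.06 rad), for 0.2 s.
2. the pipe, flush to the fence, is pressed against the lowered stop with more than 4 N for half a second (contact force between pipe and flip_stop above 4 N and value of joint flip_stop below 0.08 rad and x of pipe in the frame of jig between -0.003 and 0.003 m and angle between the y axis of pipe and the y axis of jig, either way round below 0.035 rad), for 0.5 s.
3. the stop is up again (beyond 1.25 rad) (value of joint flip_stop above 1.25 rad), for 0.2 s.
At the end, for the whole second after the job is handed in: The stop is up beyond 1.25 rad and still; the pipe lies at rest flat on the board, flush to the fence (its centre line within 3 mm of the jig's x = 0, within 0.035 rad of parallel), its +y end within 3 mm of the gauging face's plane (marked by the red index line on the slide) (value of joint flip_stop above 1.25 rad and velocity of joint flip_stop between -0.1 and 0.1 rad/s and x of pipe in the frame of jig between -0.003 and 0.003 m and angle between the y axis of pipe and the y axis of jig, either way round below 0.035 rad and angle between pipe's own z axis and vertical below 0.05 rad and z of pipe in the frame of jig between 0.009 and 0.016 m and y of stop_index in the frame of pipe_end between -0.003 and 0.003 m and linear speed of pipe below 0.01 m/s); the robot touches nothing.
It fails at once if the pipe pushes the stop with more than 20 N (contact force between pipe and flip_stop above 20 N).
It fails at once if the pipe is shifted while the stop is not down (beyond 0.25 rad) (value of joint flip_stop above 0.25 rad and linear speed of pipe above 0.04 m/s).
It fails at once if the stop is slammed (over 5 rad/s) (velocity of joint flip_stop above 5 rad/s or velocity of joint flip_stop below -5 rad/s).
It fails at once if a bystander is moved more than 20 mm (distance of any of end_cap, red_can, tape_roll, carton, elbow, white_duct, screwdriver from where it was at the start of the episode above 0.02 m).
It also fails if it takes over 72 s, if anything falls off the work surface, if the arm or the gripper's body presses on something with over 40 N, if the wrist force passes 120 N, or if a joint passes its speed limit or range.

### The arm

A 6-joint arm with a two-finger parallel gripper is mounted at the origin on the work surface. World frame = base frame: x ahead of the robot, y to its left, z up, the work surface at z = 0. Lengths are in m, angles in rad, forces in N, time in s.
With the tool pointing down it reaches from about 0.25 to 0.725 m from the base axis. Payload 4 kg.
Tool frame: the origin (TCP) lies at the centre of the arm's flange, where the gripper is bolted on; the fingertips stand 173 mm ahead of it and the grasp point (between the pads) lies 155 mm ahead of it; x points along the fingers, z is the direction in which the jaws open and shut, and the axes are right-handed (so a half turn about x gives the same grasp; the last joint's range is limited). The gripper opens to 85 mm and grips with 20 to 120 N. Pads are 22 mm wide; open, the fingers measure 114 mm over their backs; the gripper's body (76 mm by 85 mm) begins 54 mm behind the grasp point. The pads swing forward as they close: fully open they stand 13 mm farther back than shut.
Start: joints at [-1.347, 0.241, 0.005, 1.335, 0, 1.571], TCP at [0.111, -0.488, 0.405] pointing down, gripper open.
Joint ranges: [-2.72, 2.72], [-1.05, 1.87], [-1.09, 1.28], [-1.99, 2.15], [-1.42, 1.44], [-3.14, 3.14]. Speed limits (rad/s): [2.79, 2.79, 3.14, 3.14, 3.14, 3.14].

### API

Orientations are given as a unit quaternion [x, y, z, w].
In Python, from workcell import bot gives the robot as it stands.
- The arm moves only by the tool arm_command, never from a script. Its argument "moves" is one flat list of numbers, 7 for each row, row after row: the shift along the tool's x, y, z in m, then the turn, a rotation vector about the tool's x, y, z in rad, then the closure, from -1 (fully open) to 1 (shut). A call has 1 to 20 rows; each row shifts and turns the pose as measured when the row begins, along the tool's axes as they then stand; what a row does not reach is not made up. A row lasts 1/12 s, in which the tool goes at most 41.7 mm and 7.16 degrees, less where a joint would pass 70% of its speed; a pose out of reach is approached as far as the arm can. A call with a gripper value outside its range is refused whole. The fingers move at their own pace and stop on an object; the grip force is fixed at half the most. Time passes only in rows, so rows that do not move let the fingers close. It gives the time, the measured TCP pose, the force and the opening at its end, in the units of the state.
- bot.get_obs(): the state, without advancing time (a new reading comes with each control period).
- bot.camera(name): name is "scene" or "top"; returns the picture (480x640x3 uint8, red, green, blue); there is no depth.
- bot.get_calibration(name): a dict with "mtx" (3x3 intrinsics, pixels), "world_from_camera" (4x4, takes a point from camera to world coordinates). Camera axes: x right, y up, looking along -z (the intrinsics and any distortion apply to the point x, -y, -z); pixel columns grow to the right and rows downward; lengths in m; the calibration is good to about 2 mm. A picture is of the moment at which its call begins. get_calibration takes no time and is no camera call.
- bot.job_done(): hands the job in, once; it reports no verdict.
The state is a dict: "clock": time; "joint_pos": joint angles; "joint_vel": joint speeds; "tau": joint torques, N m; "eef_pos": TCP position; "tool_rot": TCP orientation; "ft_force": force on the tool from outside, world axes, zero at the start; "ft_torque": the same for the moment, N m; "grip_width": finger opening in m.
Only numpy, scipy, OpenCV 4.12 (cv2) and the standard library are available. Lean on these libraries where they do the work, as an engineer would, in place of code of your own. Each camera call takes 0.05 s, during which the arm holds its last target.

## Working session

There is one attempt and no reset: what is moved stays moved. The work goes in short steps, Python scripts to look and compute and a tool call to move; the robot and the scene stay as the last step left them, time stands still between calls to the robot, and variables do not carry over. Pictures are saved under pics/ and viewed, and the job is handed in when it is done.

Besides the shell and the picture viewer there is one more tool, called after "Emit:" as name(argument=value, ...) on one line, values as JSON. arm_command: Moves the arm, as the interface text tells. Its arguments: {"type":"object","properties":{"moves":{"type":"array"}},"required":["moves"]}

```bash
ls; mkdir -p pics; python3 - <<'E'
from workcell import bot
import cv2
for n in("scene","top"):
    im=bot.camera(n); cv2.imwrite(f"pics/{n}0.png",im[:,:,::-1])
    c=bot.get_calibration(n); print(n,c)
print(bot.get_obs())
E
```

```text
pics
scene {'mtx': array([[485.32353375,   0.        , 311.57994154],
       [  0.        , 485.32353375, 240.2641792 ],
       [  0.        ,   0.        ,   1.        ]]), 'world_from_camera': array([[-0.78532726, -0.42781908,  0.44747282,  1.04219161],
       [ 0.61896497, -0.5286189 ,  0.58089967,  0.70491328],
       [-0.01197737,  0.73316635,  0.67994386,  0.88532445],
       [ 0.        ,  0.        ,  0.        ,  1.        ]])}
top {'mtx': array([[479.91471804,   0.        , 322.23081651],
       [  0.        , 479.91471804, 240.9964861 ],
       [  0.        ,   0.        ,   1.        ]]), 'world_from_camera': array([[ 0.01408233,  0.99396358, -0.10880299,  0.34234767],
       [-0.99979877,  0.01555205,  0.01267132,  0.00974386],
       [ 0.01428694,  0.10860265,  0.99398257,  1.4614818 ],
       [ 0.        ,  0.        ,  0.        ,  1.        ]])}
{'clock': 0.1, 'joint_pos': array([-1.34700093e+00,  2.41320876e-01,  3.85487493e-03,  1.33517150e+00,
       -1.91724966e-05,  1.57081826e+00]), 'joint_vel': array([ 5.21848316e-04, -1.93240309e-03,  3.27259879e-03,  4.24619610e-04,
        1.57939065e-05,  1.21256099e-03]), 'tau': array([ 2.23043794e-04, -3.73138261e+01,  2.53009325e+01,  1.08457959e-02,
        2.79189476e-05,  3.07360281e-06]), 'eef_pos': array([ 0.11091101, -0.48730078,  0.40390848]), 'tool_rot': array([ 0.44144741,  0.55321314, -0.44064598,  0.55218705]), 'ft_force': array([-0.31578234,  0.61806697,  0.65160787]), 'ft_torque': array([-0.00271708, -0.01801817,  0.03312585]), 'grip_width': 0.08518111395402025}
```

View pics/scene0.png

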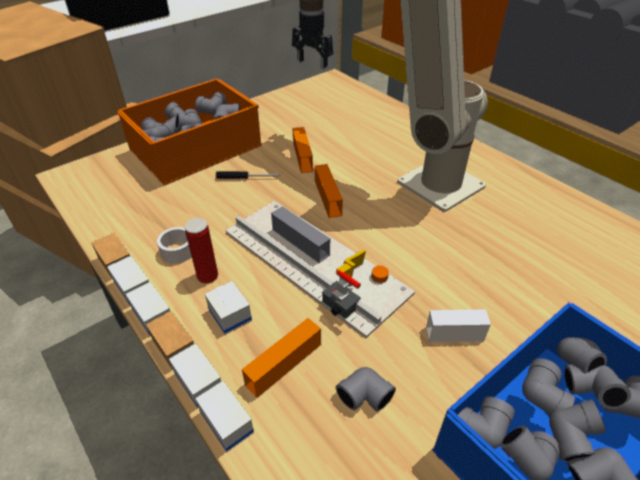

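View pics/top0.png

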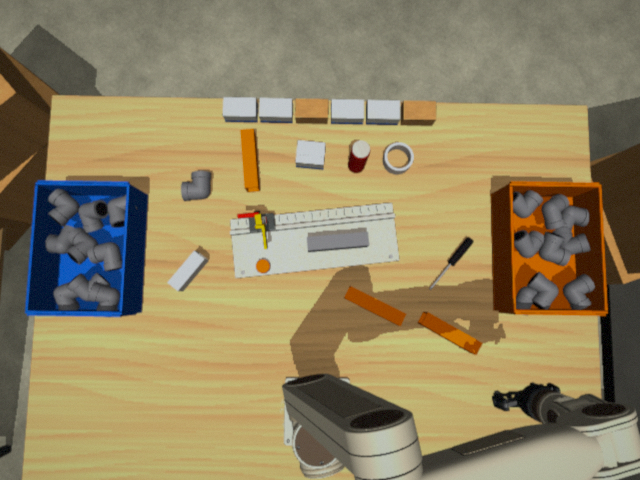

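The pipe candidates are the grey bar on the board at top (338,240), scene (300,234). I ruled out the orange bars at top (250,160), (375,305) and (450,333), and the white duct at top (188,270). Only the grey bar on the board fits the description, so I'll check it in a crop.

```bash
cat > h.py <<'E'
import numpy as np, cv2
from workcell import bot
from scipy.spatial.transform import Rotation as R
C={n:bot.get_calibration(n) for n in("scene","top")}
def ray(n,u,v):
    c=C[n];T=c["world_from_camera"];K=c["mtx"]
    d=np.array([(u-K[0,2])/K[0,0],-(v-K[1,2])/K[1,1],-1.]);return T[:3,3],T[:3,:3]@d
def onz(n,u,v,z):
    o,d=ray(n,u,v);return o+d*(z-o[2])/d[2]
def proj(n,P):
    c=C[n];T=c["world_from_camera"];K=c["mtx"]
    p=(np.atleast_2d(P)-T[:3,3])@T[:3,:3];
    return np.c_[K[0,2]+K[0,0]*p[:,0]/-p[:,2],K[1,2]-K[1,1]*p[:,1]/-p[:,2]]
def tri(uvs):
    A=np.zeros((3,3));b=np.zeros(3)
    for n,u,v in uvs:
        o,d=ray(n,u,v);d/=np.linalg.norm(d);M=np.eye(3)-np.outer(d,d);A+=M;b+=M@o
    return np.linalg.solve(A,b)
def crop(im,x0,y0,x1,y1,k,name):
    c=cv2.resize(im[y0:y1,x0:x1,::-1],None,fx=k,fy=k,interpolation=cv2.INTER_CUBIC);cv2.imwrite("pics/"+name,c)
E
python3 - <<'E'
from h import *
t=cv2.imread("pics/top0.png")[:,:,::-1];s=cv2.imread("pics/scene0.png")[:,:,::-1]
crop(t,222,195,412,285,4,"tc.png");crop(s,215,190,425,340,3.8,"sc.png")
E
```

```text
(no output)
```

View pics/tc.png

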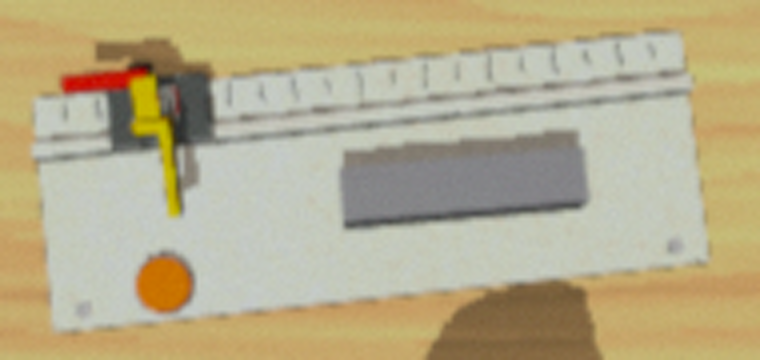

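View pics/sc.png

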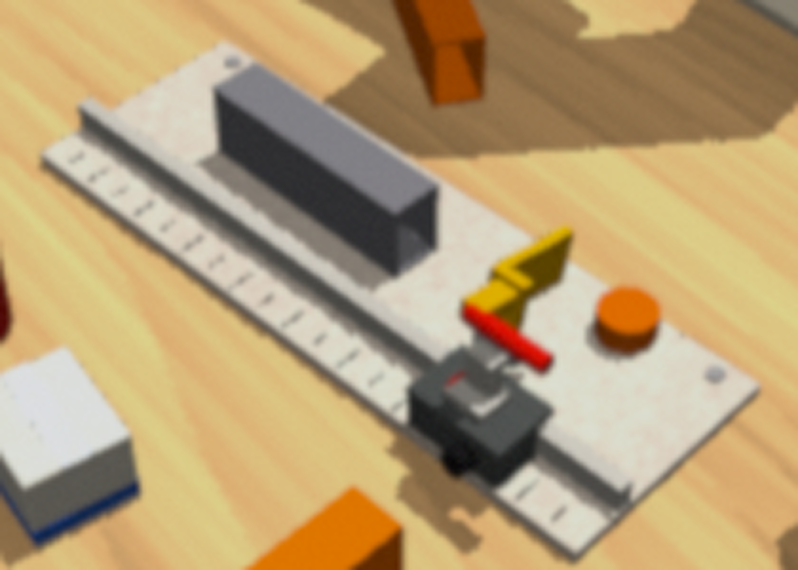

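The crop shows a grey rectangular bar with its open end towards the yellow stop, standing clear of the fence. That is the pipe. The stop is up, and the red rod is at about (104,80) in the top crop.

```bash
cat > meas.py <<'E'
from h import *
from scipy.optimize import least_squares
loc=np.array([[70,250,12],[-110,250,12],[-110,-250,12],[70,-250,12]])/1000.
tp=np.array([[34,97],[54,330],[708,263],[683,33]])/4.+[222,195]
sp=np.array([[575,560],[760,388],[225,42],[42,160]])/3.8+[215,190]
def J(p,L): 
    c,s=np.cos(p[2]),np.sin(p[2]);L=np.atleast_2d(L);return np.c_[p[0]+c*L[:,0]-s*L[:,1],p[1]+s*L[:,0]+c*L[:,1],L[:,2]]
for w in ([1,0],[0,1],[1,1]):
    f=lambda p:np.r_[w[0]*(proj("top",J(p,loc))-tp).ravel(),w[1]*(proj("scene",J(p,loc))-sp).ravel()]
    r=least_squares(f,[.42,0,0]);print(w,r.x.round(4),np.abs(r.fun).max().round(2))
jig=r.x
def Jinv(P):
    c,s=np.cos(jig[2]),np.sin(jig[2]);d=np.atleast_2d(P)-[jig[0],jig[1],0];return np.c_[c*d[:,0]+s*d[:,1],-s*d[:,0]+c*d[:,1],d[:,2]]
if __name__=="__main__":
    # pipe top corners z .072 in tc: 
    pt=np.array([[341,168],[345,222],[585,202],[581,146]])/4.+[222,195]
    ps=np.array([[398,212],[437,185],[255,66],[217,92]])/3.8+[215,190]
    print("pipe top view",(Jinv([onz("top",*p,.072) for p in pt])*1e3).round(1).tolist())
    print("pipe scene",(Jinv([onz("scene",*p,.072) for p in ps])*1e3).round(1).tolist())
    t=cv2.imread("pics/top0.png");s=cv2.imread("pics/scene0.png")
    for n,im,roi in(("top",t,(225,200,280,225)),("scene",s,(320,260,370,295))):
        x0,y0,x1,y1=roi;c=im[y0:y1,x0:x1].astype(int);m=((c[...,2]>150)&(c[...,1]<60)&(c[...,0]<60)).astype(np.uint8)
        k,l,st,ce=cv2.connectedComponentsWithStats(m);i=1+st[1:,4].argmax();print(n,st[i],ce[i]+[x0,y0],cv2.minAreaRect(cv2.findNonZero((l==i).astype(np.uint8))))
E
python3 meas.py
```

```text
[1, 0] [0.5237 0.0163 0.116 ] 0.8
[0, 1] [0.5276 0.0212 0.1206] 1.22
[1, 1] [0.5254 0.0186 0.1178] 2.22
pipe top view [[-17.7, 19.5, 72.0], [-57.3, 20.6, 72.0], [-60.6, -154.7, 72.0], [-19.5, -156.5, 72.0]]
pipe scene [[-19.2, 21.9, 72.0], [-55.2, 22.3, 72.0], [-55.6, -153.5, 72.0], [-18.1, -151.3, 72.0]]
top [13 13 20  5 65] [246.33846154 214.90769231] ((22.481704711914062, 14.835367202758789), (3.533808946609497, 19.32552146911621), 83.6598129272461)
scene [17 11 23 15 95] [348.08421053 277.88421053] ((28.06756591796875, 17.40540313720703), (25.458232879638672, 4.533658027648926), 35.53767776489258)
```

```bash
cat >> meas.py <<'E'
    T=lambda u,v:("top",(u+.5)/4-.5+222,(v+.5)/4-.5+195)
    S=lambda u,v:("scene",(u+.5)/3.8-.5+215,(v+.5)/3.8-.5+190)
    for nm,a,b in(("rod+y",T(64,84),S(546,362)),("rod-y",T(145,75),S(470,313)),("rodmid",("top",246.3,214.9),("scene",348.1+2.5,277.9+1.7))):
        P=tri([a,b]);print(nm,P.round(4),(Jinv(P)*1e3).round(1),proj(a[0],P)-a[1:],proj(b[0],P)-b[1:])
    # carriage top corners z=.048
    for p in [(108,92),(110,148),(214,137),(210,78)]: print("carr",(Jinv(onz(*T(*p),.048))*1e3).round(1))
    for p in [(411,390),(440,352),(553,410),(523,448)]: print("carr s",(Jinv(onz(*S(*p),.048))*1e3).round(1))
E
python3 meas.py | tail -11
python3 - <<'E'
from h import *
t=cv2.imread("pics/top0.png")[:,:,::-1];s=cv2.imread("pics/scene0.png")[:,:,::-1]
crop(t,230,200,285,255,10,"tc2.png");crop(s,315,250,370,325,8,"sc2.png")
E
```

```text
rod+y [0.5556 0.23   0.1328] [[ 54.9 206.4 132.8]] [[ 0.09068465 -0.08398113]] [[0.16637891 0.01339492]]
rod-y [0.563  0.1743 0.1307] [[ 55.6 150.2 130.7]] [[-0.02921936  0.02880625]] [[-0.05367445 -0.00477553]]
rodmid [0.5577 0.2069 0.1309] [[ 54.2 183.2 130.9]] [[-0.17500275  0.1658303 ]] [[-0.32053144 -0.0272393 ]]
carr [[ 60.6 187.1  48. ]]
carr [[ 18.6 189.3  48. ]]
carr [[ 19. 112.  48.]]
carr [[ 63.4 110.8  48. ]]
carr s [[ 67.7 116.4  48. ]]
carr s [[ 33.4 107.8  48. ]]
carr s [[ 20.2 187.3  48. ]]
carr s [[ 54.2 193.7  48. ]]
```

View pics/tc2.png

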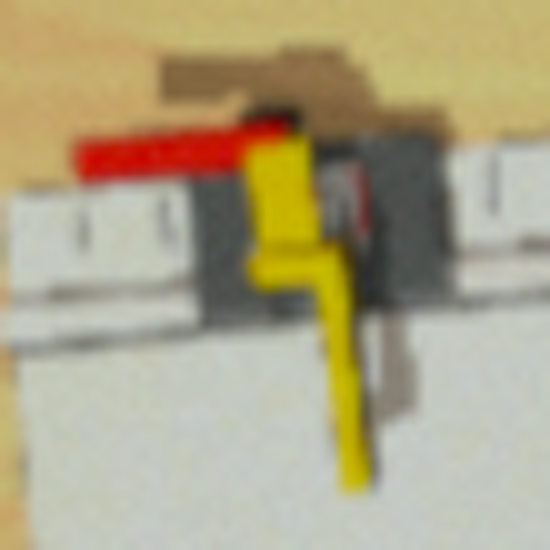

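View pics/sc2.png

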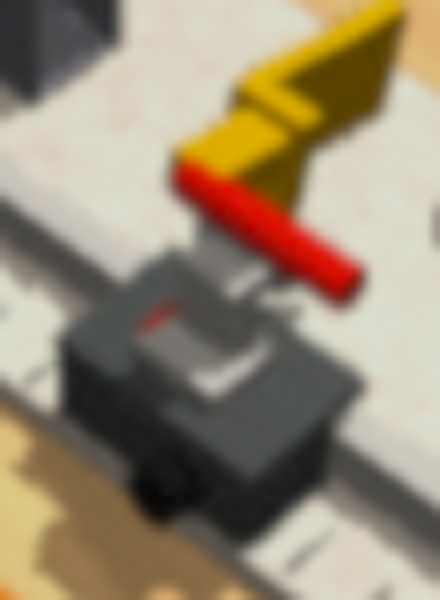

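```bash
cat >> h.py <<'E'
jig=np.array([.5254,.0186,.1178])
def setjig(p): jig[:]=p
def j2w(L):
    c,s=np.cos(jig[2]),np.sin(jig[2]);return np.array([jig[0]+c*L[0]-s*L[1],jig[1]+s*L[0]+c*L[1],L[2]])
def w2j(P):
    c,s=np.cos(jig[2]),np.sin(jig[2]);x,y=P[0]-jig[0],P[1]-jig[1];return np.array([c*x+s*y,-s*x+c*y,P[2]])
def st():
    o=bot.get_obs();Rm=R.from_quat(o["tool_rot"]).as_matrix();g=o["eef_pos"]+.155*Rm[:,0]
    c,s=np.cos(jig[2]),np.sin(jig[2]);f=o["ft_force"]
    print("t",round(o["clock"],2),"grasp jig mm",(w2j(g)*1e3).round(1),"F jig",np.round([c*f[0]+s*f[1],-s*f[0]+c*f[1],f[2]],1),"M",o["ft_torque"].round(2),"w",round(o["grip_width"]*1e3,1),"q6",o["joint_pos"][5].round(2))
    return o,Rm,g
def goal(L,yaw=0,flip=False):
    """needed: tool shift (in current tool axes) and rotvec"""
    o,Rm,g=st();a=jig[2]+yaw;jx=np.array([np.cos(a),np.sin(a),0]);jy=np.array([-np.sin(a),np.cos(a),0])
    k=-1 if flip else 1
    Rt=np.c_[[0,0,-1],k*jy,k*jx];tcp=j2w(L)-.155*Rt[:,0]
    d=Rm.T@(tcp-o["eef_pos"]);rv=R.from_matrix(Rm.T@Rt).as_rotvec()
    print("shift now-axes",d.round(4),"rotvec",rv.round(4),"shift target-axes",(Rt.T@(tcp-o["eef_pos"])).round(4),"rows",np.linalg.norm(d)/.0417)
E
python3 - <<'E'
from h import *
from meas import *
E
python3 - <<'E'
from h import *
goal([.055,.187,.22]);goal([.055,.187,.22],flip=True)
p=onz("top",(362+.5)/10-.5+230,205.5/10-.5+200,.06);print(w2j(p))
E
```

```text
[1, 0] [0.5237 0.0163 0.116 ] 0.8
[0, 1] [0.5276 0.0212 0.1206] 1.22
[1, 1] [0.5254 0.0186 0.1178] 2.22
t 0.1 grasp jig mm [-471.1 -453.4  248.9] F jig [-0.2  0.7  0.7] M [-0.   -0.02  0.03] w 85.2 q6 1.57
shift now-axes [ 0.03    0.5909 -0.5814] rotvec [-1.4648e+00 -1.5000e-03 -1.3000e-03] shift target-axes [0.0289 0.6407 0.5261] rows 19.891954523749426
t 0.1 grasp jig mm [-471.1 -453.4  248.9] F jig [-0.2  0.7  0.7] M [-0.   -0.02  0.03] w 85.2 q6 1.57
shift now-axes [ 0.03    0.5909 -0.5814] rotvec [ 1.6768e+00 -1.4000e-03  1.6000e-03] shift target-axes [ 0.0289 -0.6407 -0.5261] rows 19.891954523749426
[0.0461603  0.13611744 0.06      ]
```

Emit:
arm_command(moves=[0,0,0,-0.122,0,0,0,0,0,0,-0.122,0,0,0,0,0,0,-0.122,0,0,0,0,0,0,-0.122,0,0,0,0,0,0,-0.122,0,0,0,0,0,0,-0.122,0,0,0,0,0,0,-0.122,0,0,0,0,0,0,-0.122,0,0,0,0,0,0,-0.122,0,0,0,0,0,0,-0.122,0,0,0,0,0,0,-0.122,0,0,0,0,0,0,-0.122,0,0,0])

```text
clock: 1.1
eef_pos: [0.1104, -0.4853, 0.3971]
tool_rot: [-0.049, 0.706, 0.061, 0.704]
ft_force: [-0.7, 0.0, -0.1]
grip_width: 0.0427
```

Emit:
arm_command(moves=[0,0.032,0.026,0,0,0,0,0,0.032,0.026,0,0,0,0,0,0.032,0.026,0,0,0,0,0,0.032,0.026,0,0,0,0,0,0.032,0.026,0,0,0,0,0,0.032,0.026,0,0,0,0,0,0.032,0.026,0,0,0,0,0,0.032,0.026,0,0,0,0,0,0.032,0.026,0,0,0,0,0,0.032,0.026,0,0,0,0,0,0.032,0.026,0,0,0,0,0,0.032,0.026,0,0,0,0,0,0.032,0.026,0,0,0,0,0,0.032,0.026,0,0,0,0,0,0.032,0.026,0,0,0,0,0,0.032,0.026,0,0,0,0])

```text
clock: 2.43
eef_pos: [0.4407, 0.0903, 0.4]
tool_rot: [-0.044, 0.707, 0.058, 0.703]
ft_force: [2.0, -0.6, -0.0]
grip_width: 0.0426
```

```bash
python3 - <<'E'
from h import *
goal([.055,.187,.22])
E
```

```text
t 2.43 grasp jig mm [-76.4  84.3 245. ] F jig [ 1.9 -0.8 -0. ] M [-0.09 -0.07  0.03] w 42.6 q6 1.62
shift now-axes [0.0266 0.1019 0.1335] rotvec [ 0.0259 -0.0041 -0.0207] shift target-axes [0.025  0.1059 0.1307] rows 4.077625278155127
```

Emit:
arm_command(moves=[0.004,0.02,0.026,0.005,0,-0.004,0,0.004,0.02,0.026,0.005,0,-0.004,0,0.004,0.02,0.026,0.005,0,-0.004,0,0.004,0.02,0.026,0.005,-0.002,-0.004,0,0.004,0.02,0.026,0.005,-0.002,-0.004,0,0,0,0,0,0,0,0])

```text
clock: 2.93
eef_pos: [0.5611, 0.222, 0.3747]
tool_rot: [-0.046, 0.707, 0.045, 0.704]
ft_force: [1.2, -1.1, -0.0]
grip_width: 0.0425
```

```bash
python3 - <<'E'
from h import *
im=bot.camera("top");crop(im,200,140,320,260,5,"t1.png")
im=bot.camera("scene");crop(im,270,150,430,330,3.3,"s1.png")
goal([.055,.187,.22])
E
```

```text
t 3.03 grasp jig mm [ 55.6 194.9 221.2] F jig [0.1 0.3 1.5] M [-0.05 -0.02 -0.01] w 42.4 q6 1.82
shift now-axes [ 0.0012 -0.0082 -0.0016] rotvec [ 0.0094 -0.0058  0.0016] shift target-axes [ 0.0012 -0.0082 -0.0015] rows 0.20132692388828863
```

View pics/t1.png

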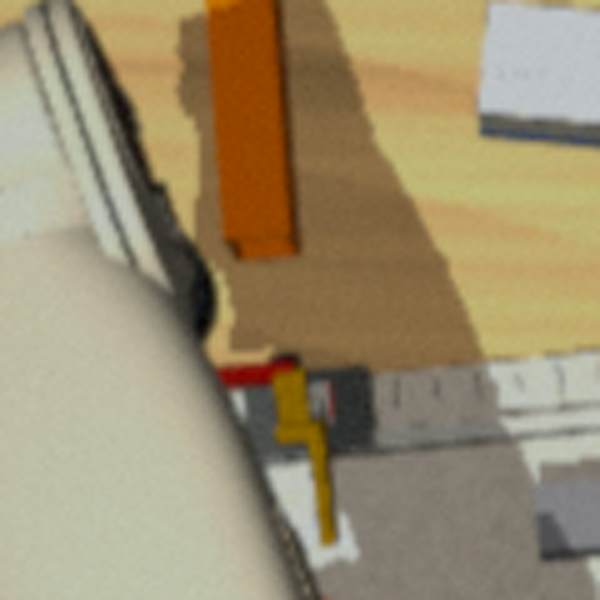

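View pics/s1.png

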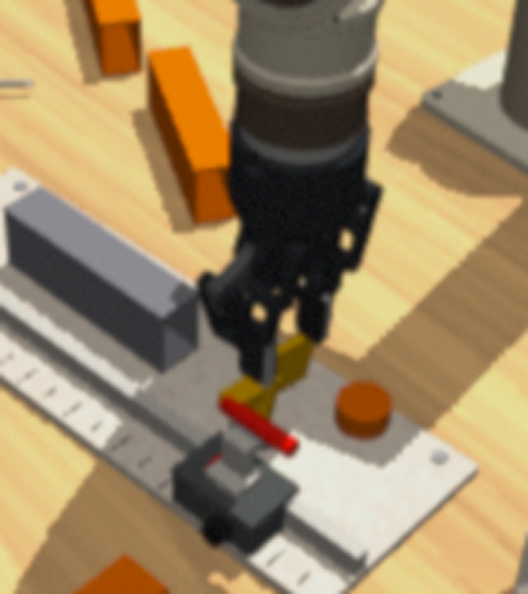

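```bash
python3 - <<'E'
from h import *
for dx in(-.021,-.03,.021,.03):
  for z in(.203,.21): print(dx,z,proj("scene",j2w([.0556+dx,.195,z])).round(1))
E
```

```text
-0.021 0.203 [[362.7 253.1]]
-0.021 0.21 [[362.9 250.6]]
-0.03 0.203 [[365.6 250.9]]
-0.03 0.21 [[365.9 248.4]]
0.021 0.203 [[348.7 263.8]]
0.021 0.21 [[348.9 261.3]]
0.03 0.203 [[345.7 266.2]]
0.03 0.21 [[345.8 263.7]]
```

Emit:
arm_command(moves=[0.018,-0.0016,0,0.002,-0.001,0,0,0.018,-0.0016,0,0.002,-0.001,0,0,0.018,-0.0016,0,0.002,-0.001,0,0,0.018,-0.0016,0,0.002,-0.001,0,0,0.018,-0.0016,0,0.002,-0.001,0,0,0,0,0,0,0,0,0])

```text
clock: 3.53
eef_pos: [0.5549, 0.2045, 0.2878]
tool_rot: [-0.041, 0.706, 0.039, 0.706]
ft_force: [-0.5, -0.3, -0.8]
grip_width: 0.0425
```

```bash
python3 - <<'E'
from h import *
im=bot.camera("scene");crop(im,270,150,430,330,3.3,"s2.png")
goal([.055,.187,.13])
E
```

```text
t 3.58 grasp jig mm [ 52.2 181.  134.8] F jig [-0.5 -0.7  0.3] M [0.04 0.02 0.01] w 42.8 q6 1.81
shift now-axes [0.0048 0.0057 0.0033] rotvec [-0.0056  0.0034  0.0019] shift target-axes [0.0048 0.0057 0.0033] rows 0.19505023045059744
```

View pics/s2.png

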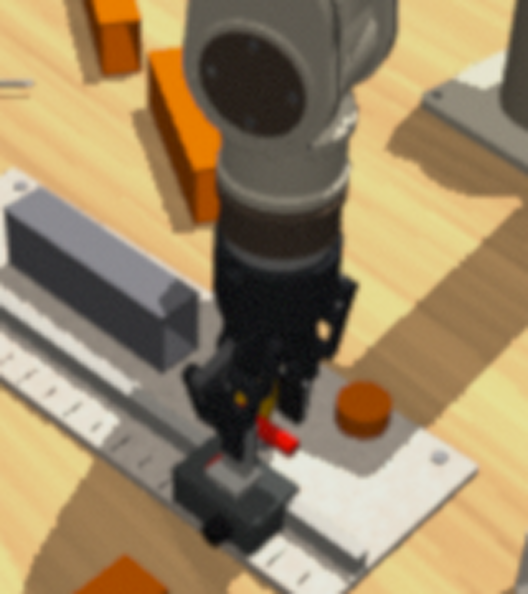

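The rod runs between the fingers: the front finger is on its +x side and its end sticks out at crop (285,440). I'll shift a little to +y, lower and narrow the cage.

Emit:
arm_command(moves=[0.003,0.004,0.002,0,0,0,0.2,0.002,0.003,0.001,0,0,0,0.4,0,0,0,0,0,0,0.44,0,0,0,0,0,0,0.44])

```text
clock: 3.92
eef_pos: [0.5581, 0.2115, 0.2904]
tool_rot: [-0.039, 0.702, 0.039, 0.71]
ft_force: [-0.4, 0.3, -0.0]
grip_width: 0.0242
```

```bash
python3 - <<'E'
from h import *
goal([.055,.187,.13])
E
```

```text
t 3.92 grasp jig mm [ 56.8 187.7 135.4] F jig [-0.4  0.3 -0. ] M [0.04 0.04 0.05] w 24.2 q6 1.82
shift now-axes [ 0.0054 -0.0007 -0.0002] rotvec [-0.0075  0.0106  0.    ] shift target-axes [ 0.0054 -0.0007 -0.0002] rows 0.12997226076036053
```

Emit:
arm_command(moves=[0.005,0,0,0,0.01,0,0.44,0.002,0,-0.005,0,0,0,0.44,0,0,-0.006,0,0,0,0.44,-0.001,0,-0.006,0,0,0,0.44,-0.001,0,-0.006,0,0,0,0.44,0,0,-0.006,0,0,0,0.44,0,0,-0.006,0,0,0,0.44])

```text
clock: 4.5
eef_pos: [0.5246, 0.2087, 0.2898]
tool_rot: [-0.038, 0.7, 0.04, 0.712]
ft_force: [2.1, -0.0, 1.2]
grip_width: 0.0239
```

```bash
python3 - <<'E'
from h import *
goal([-.01,.187,.12])
E
```

```text
t 4.5 grasp jig mm [ 24.  189.3 134.9] F jig [ 2.1 -0.3  1.2] M [ 0.04 -0.41  0.05] w 23.9 q6 1.84
shift now-axes [ 0.0143 -0.0022 -0.0317] rotvec [-0.0075  0.0161 -0.0025] shift target-axes [ 0.0148 -0.0019 -0.0315] rows 0.8363107113678181
```

Emit:
arm_command(moves=[0.002,0,-0.006,0,0.008,0,0.44,0.003,0,-0.006,0,0.008,0,0.44,0.003,0,-0.006,0,0,0,0.44,0.004,0,-0.005,0,0,0,0.44,0.004,0,-0.005,0,0,0,0.44])

```text
clock: 4.92
eef_pos: [0.4922, 0.2052, 0.273]
tool_rot: [-0.038, 0.707, 0.04, 0.705]
ft_force: [0.7, 0.1, 0.7]
grip_width: 0.0239
```

```bash
python3 - <<'E'
from h import *
goal([-.01,.187,.12])
im=bot.camera("scene");crop(im,270,150,430,330,3.3,"s3.png")
E
```

```text
t 4.92 grasp jig mm [-11.4 189.6 118. ] F jig [ 0.8 -0.   0.7] M [ 0.04 -0.28  0.05] w 23.9 q6 1.85
shift now-axes [-0.0021 -0.0022  0.001 ] rotvec [-0.0068 -0.0028 -0.0029] shift target-axes [-0.002  -0.0022  0.001 ] rows 0.07584340653408078
```

View pics/s3.png

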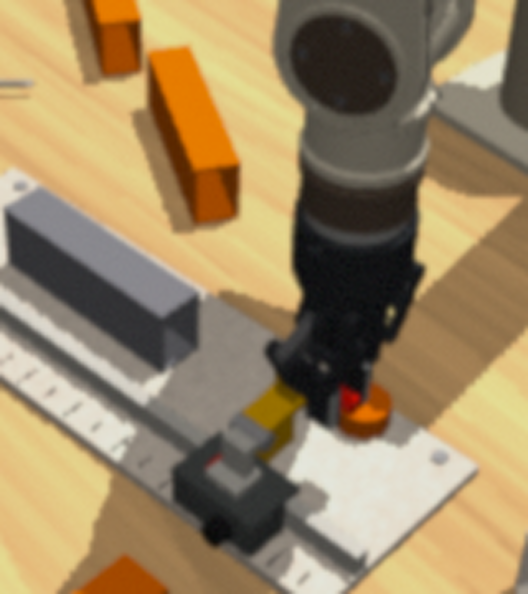

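Emit:
arm_command(moves=[0.002,0,-0.003,0,0,0,0.44,0.001,0,-0.003,0,0,0,0.44,0,0,-0.002,0,0,0,0.44])

```text
clock: 5.22
eef_pos: [0.4865, 0.2047, 0.2697]
tool_rot: [-0.038, 0.703, 0.04, 0.709]
ft_force: [6.3, 1.1, -3.4]
grip_width: 0.0239
```

```bash
python3 - <<'E'
from h import *
goal([-.01,.187,.12])
E
```

```text
t 5.22 grasp jig mm [-15.5 189.6 114.7] F jig [ 6.4  0.4 -3.4] M [ 0.05 -1.12  0.01] w 23.9 q6 1.86
shift now-axes [-0.0052 -0.0023  0.0068] rotvec [-0.0073  0.0082 -0.0017] shift target-axes [-0.0053 -0.0023  0.0067] rows 0.2128009079081104
```

Emit:
arm_command(moves=[0,0,-0.003,0,0,0,0.44,0,0,-0.003,0,0,0,0.44,0,0,-0.002,0,0,0,0.44,0,0,0,0,0,0,0.44])

```text
clock: 5.55
eef_pos: [0.4842, 0.2045, 0.2691]
tool_rot: [-0.037, 0.697, 0.039, 0.715]
ft_force: [0.6, 0.5, 0.5]
grip_width: 0.0239
```

```bash
python3 - <<'E'
from h import *
goal([-.01,.187,.12])
E
```

```text
t 5.55 grasp jig mm [-15.1 189.6 114.1] F jig [0.6 0.4 0.5] M [-0.03  0.02  0.02] w 23.9 q6 1.86
shift now-axes [-0.0057 -0.0023  0.0092] rotvec [-0.0094  0.0255 -0.0013] shift target-axes [-0.0059 -0.0024  0.009 ] rows 0.26501604928559186
```

Emit:
arm_command(moves=[0,0,-0.004,0,0.012,0,0.44,0,0,-0.004,0,0.012,0,0.44])

```text
clock: 5.72
eef_pos: [0.4835, 0.2045, 0.2698]
tool_rot: [-0.037, 0.698, 0.038, 0.714]
ft_force: [20.5, 2.3, -17.0]
grip_width: 0.0239
```

```bash
python3 - <<'E'
from h import *
goal([-.01,.187,.12])
E
```

```text
t 5.72 grasp jig mm [-16.1 189.5 114.9] F jig [ 20.6  -0.1 -17. ] M [ 0.38 -3.88  0.08] w 23.9 q6 1.87
shift now-axes [-0.005  -0.0024  0.0099] rotvec [-0.0116  0.0236  0.    ] shift target-axes [-0.0052 -0.0025  0.0097] rows 0.27090634027644345
```

Emit:
arm_command(moves=[0,0,-0.003,0,0,0,0.44])

```text
clock: 5.8
eef_pos: [0.4832, 0.2045, 0.2698]
tool_rot: [-0.037, 0.695, 0.038, 0.717]
ft_force: [5.8, 0.7, -3.5]
grip_width: 0.0237
```

```bash
python3 - <<'E'
from h import *
goal([-.01,.187,.12])
im=bot.camera("top");crop(im,230,200,350,280,6,"t4.png")
im=bot.camera("scene");crop(im,270,150,430,330,3.3,"s4.png")
E
```

```text
t 5.8 grasp jig mm [-15.5 189.5 114.9] F jig [ 5.9 -0.  -3.5] M [ 0.22 -1.11  0.04] w 23.7 q6 1.87
shift now-axes [-0.0049 -0.0024  0.0103] rotvec [-0.0126  0.03    0.    ] shift target-axes [-0.0052 -0.0026  0.0101] rows 0.27926601532269524
```

View pics/s4.png

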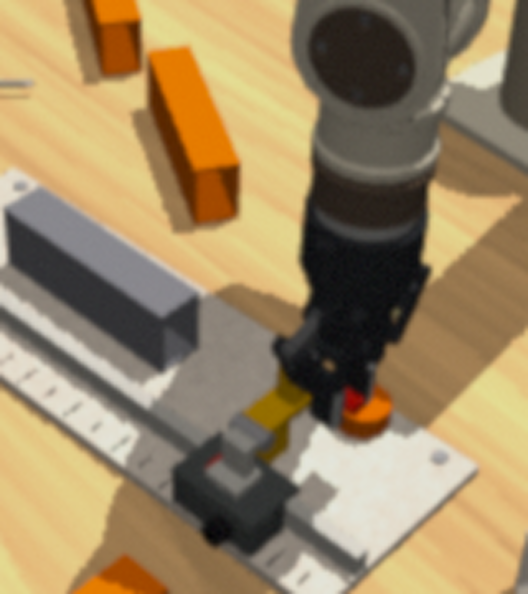

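Emit:
arm_command(moves=[0,0,0.005,0,0,0,0.2,-0.015,0,0,0,0.01,0,0.1,-0.02,0,0,0,0.01,0,0,-0.025,0,0,0,0.01,0,0,-0.03,0,0,0,0,0,-0.5,-0.02,-0.01,0,0,0,0,-0.5])

```text
clock: 6.4
eef_pos: [0.4838, 0.1943, 0.3737]
tool_rot: [-0.041, 0.717, 0.035, 0.695]
ft_force: [0.5, 0.1, 0.8]
grip_width: 0.0633
```

```bash
python3 - <<'E'
from h import *
im=bot.camera("top");crop(im,230,200,350,280,6,"t5.png")
im=bot.camera("scene");crop(im,270,150,430,330,3.3,"s5.png")
goal([-.038,-.070,.16])
E
```

```text
t 6.5 grasp jig mm [-24.2 177.2 220.3] F jig [-0.6 -0.6  0. ] M [ 0.01 -0.08  0.02] w 64.0 q6 1.84
shift now-axes [ 0.0621 -0.2479 -0.0131] rotvec [-0.0134 -0.0275  0.0055] shift target-axes [ 0.0603 -0.248  -0.0181] rows 6.136042852721251
```

View pics/s5.png

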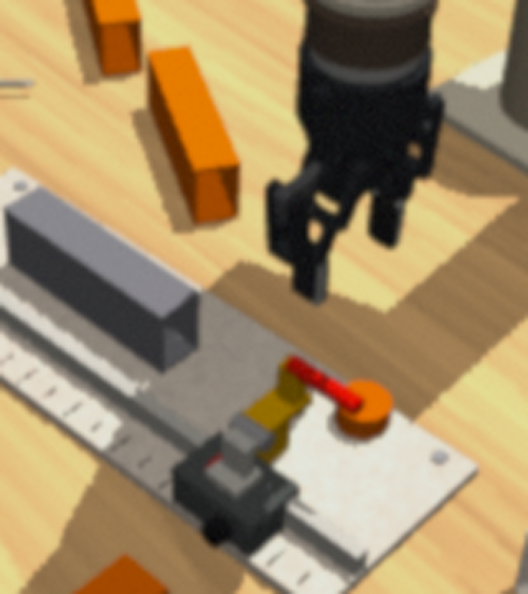

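View pics/t5.png

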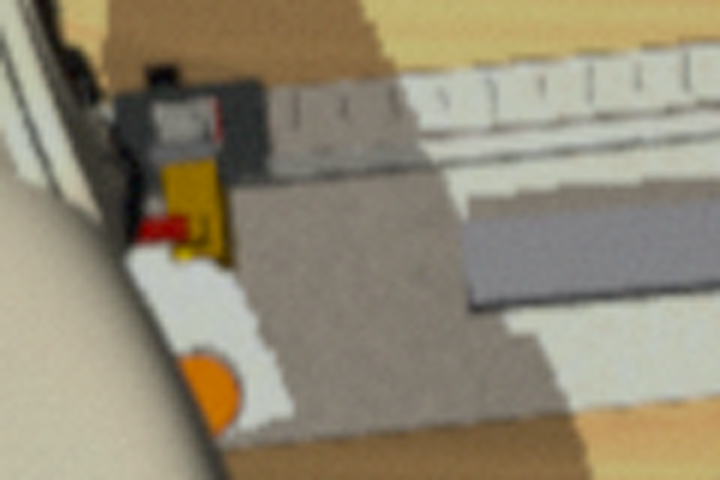

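Emit:
arm_command(moves=[0.005,-0.036,-0.002,-0.003,-0.007,0.001,-1,0.005,-0.036,-0.002,-0.003,-0.007,0.001,-1,0.008,-0.036,-0.002,-0.003,-0.007,0.001,-1,0.008,-0.036,-0.002,-0.003,-0.007,0.001,-1,0.008,-0.036,-0.002,0,0,0,-1,0.008,-0.036,-0.002,0,0,0,-1,0.008,-0.036,-0.002,0,0,0,-1,0,0,0,0,0,0,-1])

```text
clock: 7.17
eef_pos: [0.4947, -0.0645, 0.3144]
tool_rot: [-0.043, 0.712, 0.047, 0.7]
ft_force: [-0.1, 0.8, -1.4]
grip_width: 0.0859
```

```bash
python3 - <<'E'
from h import *
im=bot.camera("scene");crop(im,210,150,400,310,4,"s6.png")
print(w2j(onz("top",268.2,243,.083)),w2j(onz("top",266,219.2,.06)))
goal([-.038,-.073,.16]);goal([-.038,-.073,.057])
E
```

```text
[-0.02493459  0.133151    0.083     ] [0.04860786 0.13515547 0.06      ]
t 7.22 grasp jig mm [-43.  -75.7 159.6] F jig [-0.4 -0.1 -0.9] M [ 0.03 -0.01 -0.  ] w 85.7 q6 1.32
shift now-axes [-0.0004  0.0039  0.0023] rotvec [ 0.0103 -0.0172 -0.0084] shift target-axes [-0.0004  0.0039  0.0023] rows 0.10974596366899156
t 7.22 grasp jig mm [-43.  -75.7 159.6] F jig [-0.4 -0.1 -0.9] M [ 0.03 -0.01 -0.  ] w 85.7 q6 1.32
shift now-axes [0.1026 0.0031 0.0041] rotvec [ 0.0103 -0.0172 -0.0084] shift target-axes [0.1026 0.0039 0.0023] rows 2.462859370907148
```

View pics/s6.png

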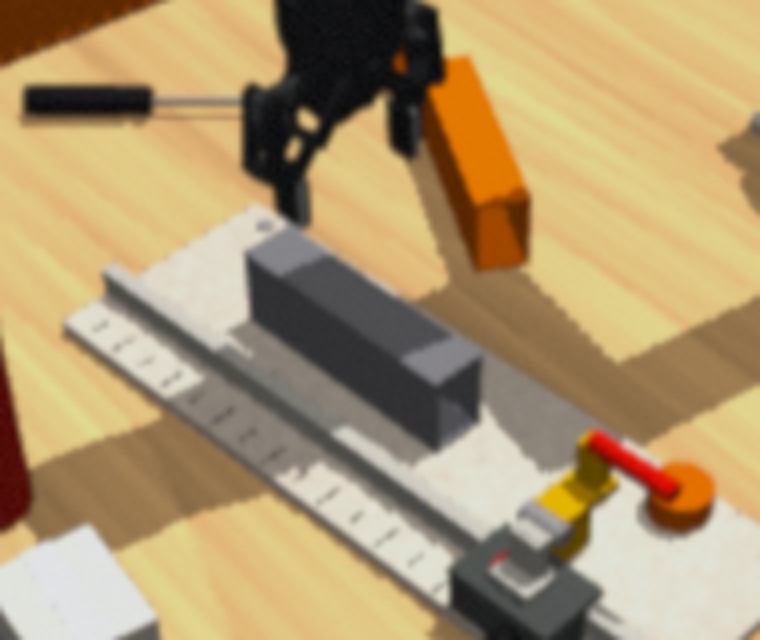

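Emit:
arm_command(moves=[0.025,0.001,0.001,0.003,-0.006,-0.003,-1,0.025,0.001,0.001,0.003,-0.006,-0.003,-1,0.025,0.001,0.001,0.003,-0.005,-0.002,-1,0.022,0.001,0.001,0,0,0,-1,0.006,0,0,0,0,0,-1])

```text
clock: 7.63
eef_pos: [0.4954, -0.0548, 0.207]
tool_rot: [-0.04, 0.707, 0.043, 0.705]
ft_force: [-1.2, 0.3, 0.0]
grip_width: 0.0853
```

```bash
python3 - <<'E'
from h import *
im=bot.camera("scene");crop(im,210,150,400,310,4,"s7.png")
goal([-.038,-.073,.057])
E
```

```text
t 7.68 grasp jig mm [-39.3 -68.4  51.9] F jig [-0.2  0.6  0.2] M [ 0.02  0.11 -0.04] w 85.1 q6 1.34
shift now-axes [-0.0051 -0.0038  0.0007] rotvec [ 0.0004 -0.0035 -0.0054] shift target-axes [-0.0051 -0.0038  0.0007] rows 0.1531563129117393
```

View pics/s7.png

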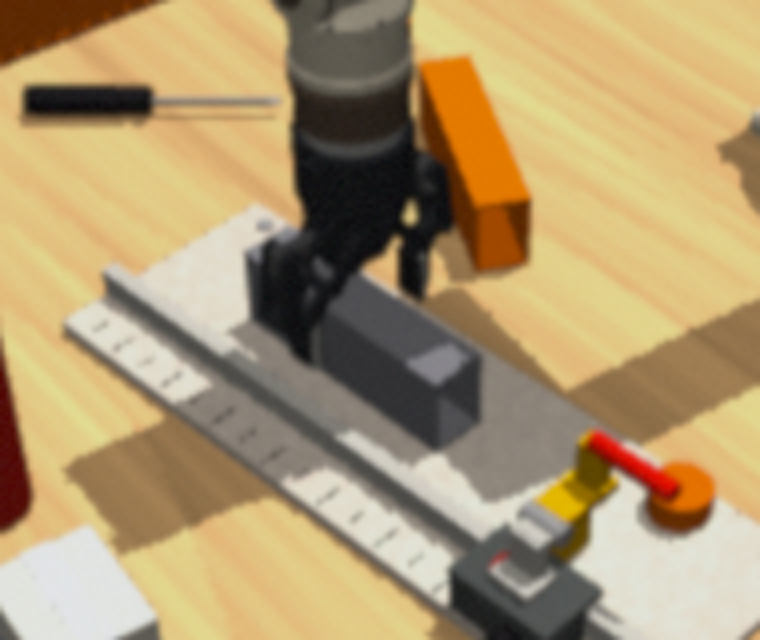

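Emit:
arm_command(moves=[-0.006,-0.003,0,0,0,-0.003,-1,-0.003,0,0,0,0,0,-0.5,0,0,0,0,0,0,0,0,0,0,0,0,0,0.3,0,0,0,0,0,0,0.6,0,0,0,0,0,0,0.6,0,0,0,0,0,0,0.6])

```text
clock: 8.27
eef_pos: [0.4974, -0.056, 0.2221]
tool_rot: [-0.042, 0.705, 0.043, 0.707]
ft_force: [0.1, -0.2, -1.5]
grip_width: 0.0389
```

```bash
python3 - <<'E'
from h import *
goal([-.005,-.073,.062])
E
```

```text
t 8.27 grasp jig mm [-36.1 -70.6  67.1] F jig [ 0.1 -0.2 -1.5] M [-0.01 -0.02  0.03] w 38.9 q6 1.34
shift now-axes [ 0.0052 -0.0023  0.0315] rotvec [ 0.0036  0.0032 -0.0015] shift target-axes [ 0.0051 -0.0022  0.0316] rows 0.7688105055254756
```

```bash
python3 - <<'E'
from h import *
im=bot.camera("scene");crop(im,210,150,400,310,4,"s8.png")
goal([-.005,-.073,.062])
E
```

```text
t 8.32 grasp jig mm [-36.1 -70.6  67.1] F jig [ 1.5  0.3 -2.8] M [0.01 0.04 0.02] w 39.0 q6 1.34
shift now-axes [ 0.0052 -0.0023  0.0316] rotvec [ 0.0035  0.0031 -0.0015] shift target-axes [ 0.0051 -0.0021  0.0316] rows 0.76877118333685
```

View pics/s8.png

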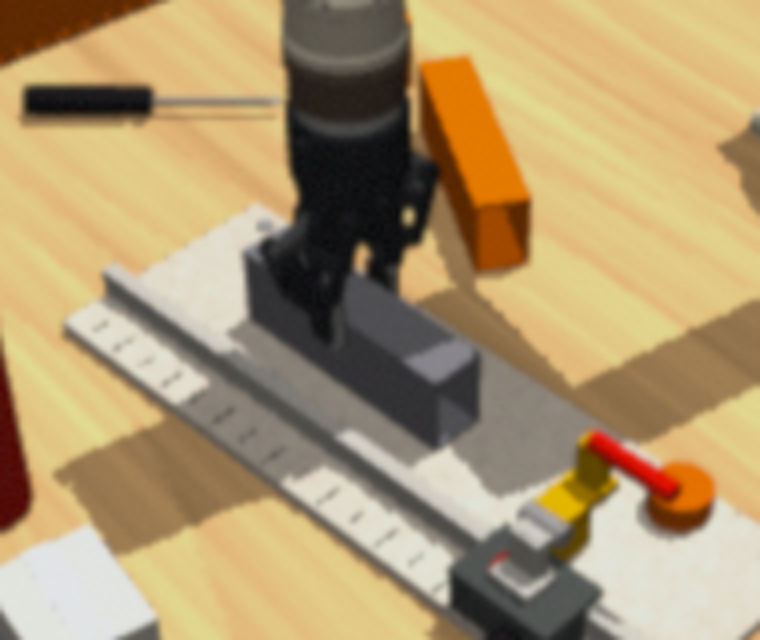

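Emit:
arm_command(moves=[0.001,0,0,0,0,0,0.6,0.001,0,0,0,0,0,0.6])

```text
clock: 8.48
eef_pos: [0.4973, -0.0562, 0.2207]
tool_rot: [-0.042, 0.705, 0.043, 0.707]
ft_force: [-3.5, -0.0, 12.7]
grip_width: 0.0389
```

```bash
python3 - <<'E'
from h import *
st()
E
```

```text
t 8.48 grasp jig mm [-36.2 -70.7  65.7] F jig [-3.5  0.4 12.7] M [ 0.08  1.08 -0.  ] w 38.9 q6 1.34
```

Emit:
arm_command(moves=[0,0,0.005,0.002,0,0,0.6,0,0,0.005,0.001,0,0,0.6,0,0,0.005,0,0,0,0.6,0,0,0.005,0,0,0,0.6,0,0,0.004,0,0,0,0.6,0,0,0.002,0,0,0,0.6])

```text
clock: 8.98
eef_pos: [0.5205, -0.0534, 0.2207]
tool_rot: [-0.041, 0.709, 0.041, 0.703]
ft_force: [-4.0, -0.5, 5.1]
grip_width: 0.0391
```

```bash
python3 - <<'E'
from h import *
goal([0,-.07,.066])
E
```

```text
t 8.98 grasp jig mm [-14.8 -70.8  65.7] F jig [-4.  -0.   5.1] M [-0.09  1.    0.  ] w 39.1 q6 1.35
shift now-axes [-0.0004  0.001   0.0133] rotvec [-0.0011 -0.0095 -0.0013] shift target-axes [-0.0003  0.001   0.0133] rows 0.3198115068981324
```

Emit:
arm_command(moves=[0,0,0.004,0,-0.004,0,0.6,0,0,0.003,0,-0.004,0,0.6,0,0,0.002,0,0,0,0.6])

```text
clock: 9.23
eef_pos: [0.5287, -0.0525, 0.2207]
tool_rot: [-0.041, 0.708, 0.041, 0.704]
ft_force: [-4.1, -1.4, 6.4]
grip_width: 0.039
```

```bash
python3 - <<'E'
from h import *
goal([0,-.07,.066])
E
```

```text
t 9.23 grasp jig mm [ -6.1 -70.8  65.7] F jig [-4.2 -0.9  6.4] M [-0.07  1.24  0.03] w 39.0 q6 1.36
shift now-axes [-0.0003  0.001   0.005 ] rotvec [-0.0013 -0.0067 -0.0012] shift target-axes [-0.0003  0.001   0.005 ] rows 0.1232246857322109
```

Next, 1.5 mm steps towards the fence.

Emit:
arm_command(moves=[0,0,0.002,0,-0.003,0,0.6,0,0,0.002,0,0,0,0.6])

```text
clock: 9.4
eef_pos: [0.5323, -0.052, 0.2207]
tool_rot: [-0.041, 0.708, 0.041, 0.704]
ft_force: [-4.8, -0.6, 5.6]
grip_width: 0.0395
```

Emit:
arm_command(moves=[0,0,0.0015,0,-0.002,0,0.6,0,0,0.0015,0,0,0,0.6])

```text
clock: 9.57
eef_pos: [0.5343, -0.0518, 0.2207]
tool_rot: [-0.041, 0.709, 0.041, 0.703]
ft_force: [-8.8, -1.6, 10.2]
grip_width: 0.039
```

```bash
python3 - <<'E'
from h import *
goal([0,-.07,.066])
E
```

```text
t 9.57 grasp jig mm [ -0.7 -70.8  65.7] F jig [-8.9 -0.6 10.2] M [-0.28  2.    0.24] w 39.0 q6 1.36
shift now-axes [-0.0003  0.0009 -0.0006] rotvec [-0.0011 -0.0084 -0.0009] shift target-axes [-0.0003  0.0009 -0.0006] rows 0.026610103637015724
```

Emit:
arm_command(moves=[0,0,0.0015,0,0,0,0.6,0,0,0.0015,0,0,0,0.6])

```text
clock: 9.73
eef_pos: [0.5355, -0.0516, 0.2208]
tool_rot: [-0.042, 0.711, 0.041, 0.701]
ft_force: [-6.1, -1.1, 7.3]
grip_width: 0.039
```

```bash
python3 - <<'E'
from h import *
im=bot.camera("scene");crop(im,210,150,400,310,4,"s9.png")
goal([0,-.07,.066])
E
```

```text
t 9.78 grasp jig mm [ -0.4 -70.8  65.8] F jig [-7.8 -1.6  9.1] M [-0.18  1.57  0.23] w 38.8 q6 1.36
shift now-axes [-0.0002  0.0009 -0.0018] rotvec [-0.     -0.0145 -0.0004] shift target-axes [-0.0002  0.0009 -0.0018] rows 0.04933208225410746
```

View pics/s9.png

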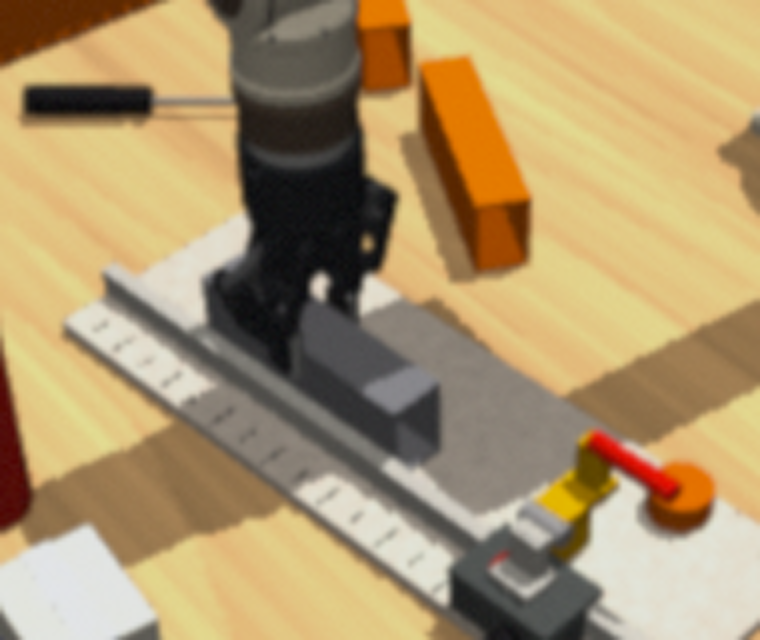

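Emit:
arm_command(moves=[0,0.004,-0.0015,0,-0.01,0,0.6,0,0.008,0,0,-0.003,0,0.6,0,0.008,0,0,0,0,0.6,0,0.008,0,0,0,0,0.6,0,0.008,0,0,0,0,0.6])

```text
clock: 10.2
eef_pos: [0.5298, -0.0239, 0.2222]
tool_rot: [-0.049, 0.707, 0.03, 0.705]
ft_force: [-4.3, -11.1, 9.1]
grip_width: 0.0389
```

```bash
python3 - <<'E'
from h import *
goal([0,.012,.066])
E
```

```text
t 10.2 grasp jig mm [ -1.3 -46.8  67.2] F jig [ -5.6 -10.5   9.1] M [-1.74  1.2   0.4 ] w 38.9 q6 1.42
shift now-axes [-0.0003  0.0547  0.0003] rotvec [-0.0062 -0.0046  0.0265] shift target-axes [0.0012 0.0547 0.0006] rows 1.3116580326290403
```

Emit:
arm_command(moves=[-0.0005,0.002,0,0,0,0.013,0.6,-0.0005,0.002,0,0,0,0.01,0.6])

```text
clock: 10.37
eef_pos: [0.5292, -0.0204, 0.2228]
tool_rot: [-0.042, 0.708, 0.037, 0.704]
ft_force: [-1.0, -0.6, -1.8]
grip_width: 0.0394
```

```bash
python3 - <<'E'
from h import *
goal([0,.012,.066])
E
```

```text
t 10.37 grasp jig mm [ -1.6 -40.2  67.8] F jig [-1.  -0.5 -1.8] M [-0.19  0.31  0.11] w 39.4 q6 1.42
shift now-axes [0.0015 0.0512 0.0005] rotvec [-0.0061 -0.0053  0.0067] shift target-axes [0.0018 0.0512 0.0008] rows 1.2279276023472068
```

Emit:
arm_command(moves=[0,0.006,0.0005,-0.002,-0.002,0.003,0.6,0,0.006,0.0005,-0.002,-0.002,0.003,0.6,0,0.006,0,-0.002,0,0,0.6,0,0.006,0,0,0,0,0.6,0,0.006,0,0,0,0,0.6])

```text
clock: 10.78
eef_pos: [0.5261, 0.0098, 0.2209]
tool_rot: [-0.043, 0.708, 0.039, 0.704]
ft_force: [-3.6, -5.4, 2.8]
grip_width: 0.0388
```

```bash
python3 - <<'E'
from h import *
goal([0,.012,.066])
E
```

```text
t 10.78 grasp jig mm [-1.1 -9.6 65.9] F jig [-4.2 -5.   2.8] M [-0.92  0.82  0.3 ] w 38.8 q6 1.47
shift now-axes [-0.0002  0.0208  0.0003] rotvec [-0.0014 -0.0053  0.0054] shift target-axes [-0.0001  0.0208  0.0003] rows 0.49841706579718775
```

Emit:
arm_command(moves=[0,0.006,0,0,-0.003,0.003,0.6,0,0.006,0,0,-0.002,0,0.6,0,0.006,0,0,0,0,0.6,0,0.006,0,0,0,0,0.6,0,0.004,0,0,0,0,0.6])

```text
clock: 11.2
eef_pos: [0.5219, 0.04, 0.2214]
tool_rot: [-0.045, 0.706, 0.039, 0.705]
ft_force: [-2.3, -3.9, 0.3]
grip_width: 0.0387
```

```bash
python3 - <<'E'
from h import *
goal([0,.042,.066])
im=bot.camera("scene");crop(im,260,190,400,310,5,"s10.png")
E
```

```text
t 11.2 grasp jig mm [-1.3 20.4 66.4] F jig [-2.7 -3.6  0.3] M [-0.62  0.57  0.24] w 38.7 q6 1.53
shift now-axes [0.0002 0.0204 0.001 ] rotvec [ 0.0005 -0.0019  0.0084] shift target-axes [0.0004 0.0203 0.001 ] rows 0.4886365313379451
```

View pics/s10.png

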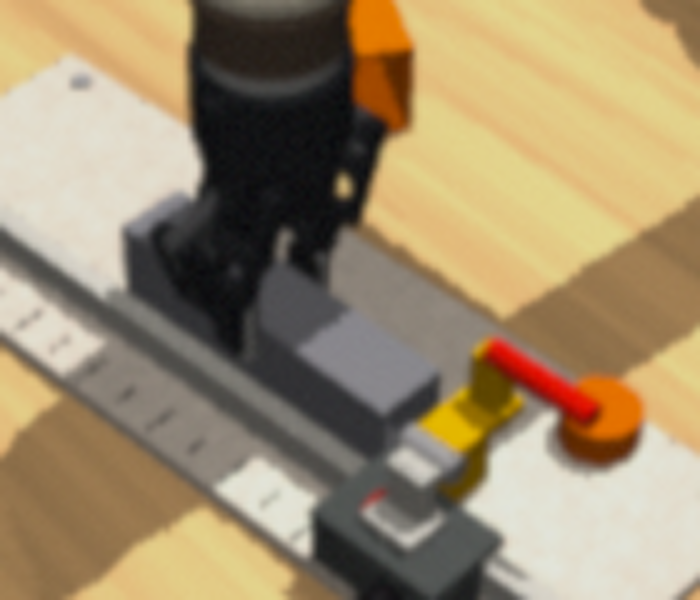

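Emit:
arm_command(moves=[0,0.003,0.0005,0,0,0.003,0.6,0,0.003,0,0,0,0.003,0.6,0,0.003,0,0,0,0,0.6])

```text
clock: 11.5
eef_pos: [0.5209, 0.0508, 0.2208]
tool_rot: [-0.043, 0.707, 0.042, 0.705]
ft_force: [-2.2, -3.5, -0.9]
grip_width: 0.0388
```

Emit:
arm_command(moves=[0,0.0015,0,0,0,0,0.6,0,0.0015,0,0,0,0,0.6])

```text
clock: 11.67
eef_pos: [0.5206, 0.0541, 0.2208]
tool_rot: [-0.043, 0.707, 0.042, 0.705]
ft_force: [-2.4, -4.2, -0.4]
grip_width: 0.0389
```

```bash
python3 - <<'E'
from h import *
goal([0,.042,.066])
E
```

```text
t 11.67 grasp jig mm [-1.1 35.5 65.8] F jig [-2.9 -3.8 -0.4] M [-0.74  0.71  0.19] w 38.9 q6 1.55
shift now-axes [-0.0002  0.0062  0.0007] rotvec [ 0.0024 -0.0031  0.0019] shift target-axes [-0.0002  0.0062  0.0006] rows 0.14918439156754829
```

Emit:
arm_command(moves=[0,0.0008,0.0003,0,0,0,0.6,0,0.0008,0,0,0,0,0.6])

```text
clock: 11.83
eef_pos: [0.5205, 0.0556, 0.2209]
tool_rot: [-0.044, 0.707, 0.041, 0.705]
ft_force: [-2.3, -4.8, 0.8]
grip_width: 0.0392
```

Emit:
arm_command(moves=[0,0.0008,0,0,0,0,0.6,0,0.0008,0,0,0,0,0.6])

```text
clock: 12.0
eef_pos: [0.5203, 0.0569, 0.2209]
tool_rot: [-0.044, 0.707, 0.041, 0.705]
ft_force: [-1.9, -4.1, 0.1]
grip_width: 0.039
```

```bash
python3 - <<'E'
from h import *
goal([0,.042,.066])
E
```

```text
t 12.0 grasp jig mm [-1.2 38.1 65.9] F jig [-2.3 -3.8  0.1] M [-0.71  0.63  0.26] w 39.0 q6 1.56
shift now-axes [-0.0001  0.0034  0.0006] rotvec [ 0.0016 -0.0038  0.0036] shift target-axes [-0.0001  0.0034  0.0006] rows 0.08196459257569291
```

Emit:
arm_command(moves=[0,0.0008,0.0005,0,0,0,0.6])

```text
clock: 12.08
eef_pos: [0.5204, 0.0575, 0.2209]
tool_rot: [-0.044, 0.707, 0.041, 0.704]
ft_force: [-3.5, -5.0, 1.4]
grip_width: 0.039
```

Emit:
arm_command(moves=[0,0.0008,0.0003,0,0,0,0.6])

```text
clock: 12.17
eef_pos: [0.5204, 0.0581, 0.2209]
tool_rot: [-0.044, 0.708, 0.04, 0.704]
ft_force: [-3.1, -5.1, 2.5]
grip_width: 0.0389
```

Emit:
arm_command(moves=[0,0.0008,0.0003,0,0,0,0.6])

```text
clock: 12.25
eef_pos: [0.5204, 0.0586, 0.221]
tool_rot: [-0.044, 0.708, 0.04, 0.704]
ft_force: [-3.0, -5.4, 2.7]
grip_width: 0.0385
```

```bash
python3 - <<'E'
from h import *
goal([0,.042,.066])
E
```

```text
t 12.25 grasp jig mm [-1.1 39.4 66. ] F jig [-3.6 -5.   2.7] M [-0.92  0.77  0.31] w 38.5 q6 1.57
shift now-axes [-0.      0.0017  0.0002] rotvec [ 0.0009 -0.0059  0.006 ] shift target-axes [-0.      0.0017  0.0002] rows 0.04090372461795836
```

Emit:
arm_command(moves=[0,0.0006,0,0,0,0.001,0.6])

```text
clock: 12.33
eef_pos: [0.5203, 0.059, 0.2211]
tool_rot: [-0.044, 0.708, 0.04, 0.704]
ft_force: [-2.6, -3.6, 0.5]
grip_width: 0.0388
```

Emit:
arm_command(moves=[0,0.0006,0,0,0,0.001,0.6])

```text
clock: 12.42
eef_pos: [0.5202, 0.0595, 0.2211]
tool_rot: [-0.043, 0.708, 0.04, 0.704]
ft_force: [-1.3, -3.0, 0.0]
grip_width: 0.039
```

Emit:
arm_command(moves=[0,0.0006,0,0,0,0.001,0.6])

```text
clock: 12.5
eef_pos: [0.5201, 0.0602, 0.221]
tool_rot: [-0.043, 0.708, 0.04, 0.704]
ft_force: [-2.2, -3.3, -0.9]
grip_width: 0.0391
```

```bash
python3 - <<'E'
from h import *
goal([0,.042,.066])
im=bot.camera("scene");crop(im,290,210,400,300,6,"s11.png")
im=bot.camera("top");crop(im,230,190,350,270,6,"t11.png")
E
```

```text
t 12.5 grasp jig mm [-1.3 41.5 66. ] F jig [-2.6 -3.  -0.9] M [-0.52  0.57  0.24] w 39.1 q6 1.57
shift now-axes [-0.      0.0001  0.0003] rotvec [-0.0001 -0.0061  0.0029] shift target-axes [0.     0.0001 0.0003] rows 0.008452878486452544
```

View pics/s11.png

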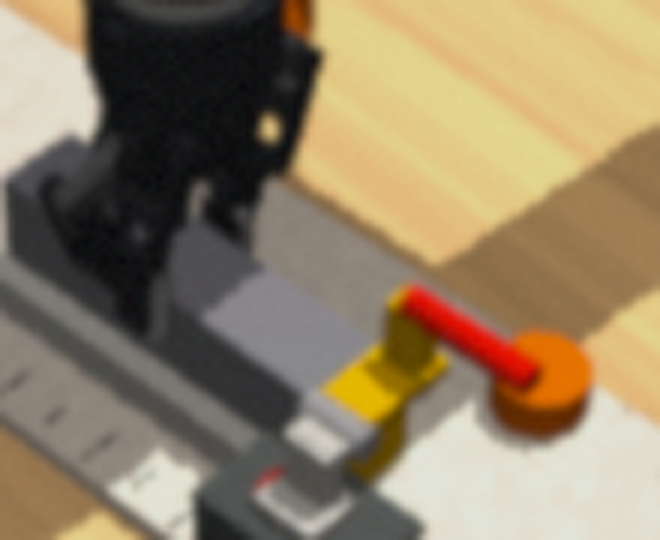

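Emit:
arm_command(moves=[0,0.0007,0,0,0,0.0007,0.6])

```text
clock: 12.68
eef_pos: [0.5201, 0.0611, 0.2209]
tool_rot: [-0.043, 0.708, 0.041, 0.704]
ft_force: [-2.6, -2.9, -1.0]
grip_width: 0.0386
```

Emit:
arm_command(moves=[0,0.0007,0,0,0,0,0.6])

```text
clock: 12.77
eef_pos: [0.52, 0.0618, 0.2208]
tool_rot: [-0.043, 0.708, 0.041, 0.704]
ft_force: [-2.7, -4.1, -0.2]
grip_width: 0.039
```

Emit:
arm_command(moves=[0,0.0007,0,0,0,0,0.6])

```text
clock: 12.85
eef_pos: [0.5199, 0.0622, 0.2208]
tool_rot: [-0.043, 0.708, 0.04, 0.704]
ft_force: [-2.5, -5.9, 2.1]
grip_width: 0.039
```

Emit:
arm_command(moves=[0,0.0007,0,0,0,0,0.6])

```text
clock: 12.93
eef_pos: [0.5199, 0.0625, 0.2209]
tool_rot: [-0.044, 0.708, 0.039, 0.704]
ft_force: [-3.6, -6.2, 1.1]
grip_width: 0.0388
```

```bash
python3 - <<'E'
from h import *
goal([0,.042,.066])
E
```

```text
t 12.93 grasp jig mm [-1.3 43.4 65.9] F jig [-4.3 -5.7  1.1] M [-0.99  0.56  0.29] w 38.8 q6 1.57
shift now-axes [-0.0001 -0.0023  0.0003] rotvec [-0.0002 -0.0062  0.0054] shift target-axes [-0.0001 -0.0023  0.0003] rows 0.05444368108049923
```

Emit:
arm_command(moves=[0,0.0008,0,0,0,0,0.6])

```text
clock: 13.02
eef_pos: [0.5199, 0.0628, 0.221]
tool_rot: [-0.044, 0.708, 0.039, 0.704]
ft_force: [-1.1, -5.7, 1.0]
grip_width: 0.0386
```

Emit:
arm_command(moves=[0,0.0008,0,0,0,0,0.6])

```text
clock: 13.1
eef_pos: [0.5198, 0.0631, 0.221]
tool_rot: [-0.045, 0.708, 0.038, 0.704]
ft_force: [-2.7, -7.8, -0.1]
grip_width: 0.0394
```

Emit:
arm_command(moves=[0,0.0008,0,0,0,0,0.6])

```text
clock: 13.18
eef_pos: [0.5198, 0.0634, 0.2212]
tool_rot: [-0.045, 0.708, 0.037, 0.704]
ft_force: [-2.1, -7.0, 1.1]
grip_width: 0.0392
```

```bash
python3 - <<'E'
from h import *
goal([0,.042,.066])
E
```

```text
t 13.18 grasp jig mm [-1.3 43.5 66.2] F jig [-3.  -6.7  1.1] M [-0.92  0.52  0.41] w 39.2 q6 1.58
shift now-axes [ 0.0002 -0.0032  0.0003] rotvec [-0.0008 -0.0061  0.0109] shift target-axes [ 0.0002 -0.0032  0.0003] rows 0.07661990843510795
```

Emit:
arm_command(moves=[0,0.0008,0,0,0,0.003,0.6])

```text
clock: 13.27
eef_pos: [0.5198, 0.0635, 0.2212]
tool_rot: [-0.045, 0.708, 0.037, 0.704]
ft_force: [-0.9, -9.3, 0.1]
grip_width: 0.0389
```

Emit:
arm_command(moves=[0,0.001,0,0,0,0.003,0.6])

```text
clock: 13.35
eef_pos: [0.5197, 0.0635, 0.2213]
tool_rot: [-0.045, 0.708, 0.037, 0.704]
ft_force: [-0.7, -8.1, -0.1]
grip_width: 0.0392
```

Emit:
arm_command(moves=[0,0.001,0,0,0,0.004,0.6])

```text
clock: 13.43
eef_pos: [0.5197, 0.0635, 0.2213]
tool_rot: [-0.045, 0.708, 0.037, 0.704]
ft_force: [-2.7, -8.4, -0.0]
grip_width: 0.0389
```

```bash
python3 - <<'E'
from h import *
goal([0,.042,.066])
E
```

```text
t 13.43 grasp jig mm [-1.3 43.5 66.3] F jig [-3.6 -8.  -0. ] M [-1.53  0.45  0.45] w 38.9 q6 1.58
shift now-axes [ 0.0003 -0.0032  0.0004] rotvec [-0.0019 -0.0062  0.0109] shift target-axes [ 0.0003 -0.0032  0.0004] rows 0.07853971811491382
```

Emit:
arm_command(moves=[0,0.0012,0.0004,0,0,0.005,0.6])

```text
clock: 13.52
eef_pos: [0.5199, 0.0634, 0.2212]
tool_rot: [-0.045, 0.708, 0.037, 0.704]
ft_force: [-3.9, -11.0, 0.6]
grip_width: 0.0391
```

Emit:
arm_command(moves=[0,0.0015,0.0004,0,0,0.006,0.6])

```text
clock: 13.6
eef_pos: [0.52, 0.0634, 0.2212]
tool_rot: [-0.044, 0.708, 0.037, 0.703]
ft_force: [-2.0, -12.4, 1.0]
grip_width: 0.0388
```

Emit:
arm_command(moves=[0,0.0015,0.0004,0,0,0.006,0.6])

```text
clock: 13.68
eef_pos: [0.5201, 0.0633, 0.2212]
tool_rot: [-0.044, 0.709, 0.037, 0.703]
ft_force: [-3.3, -11.5, 1.4]
grip_width: 0.0389
```

```bash
python3 - <<'E'
from h import *
goal([0,.042,.066])
E
```

```text
t 13.68 grasp jig mm [-1.4 43.6 66.2] F jig [ -4.7 -11.    1.4] M [-1.94  0.49  0.6 ] w 38.9 q6 1.58
shift now-axes [ 0.0002 -0.003   0.0001] rotvec [-0.0041 -0.0087  0.0093] shift target-axes [ 0.0002 -0.003   0.0001] rows 0.07209287136009553
```

Emit:
arm_command(moves=[0,0.0016,0.0002,0,-0.001,0.006,0.6,0,0.0016,0.0002,0,-0.001,0.006,0.6,0,0.0016,0.0002,0,-0.001,0.006,0.6,0,0.0016,0.0002,0,-0.001,0.006,0.6])

```text
clock: 14.02
eef_pos: [0.5197, 0.0629, 0.221]
tool_rot: [-0.042, 0.709, 0.036, 0.703]
ft_force: [-2.5, -11.2, -0.4]
grip_width: 0.039
```

Emit:
arm_command(moves=[0,0.0016,0.0002,0,-0.001,0.006,0.6,0,0.0016,0.0002,0,-0.001,0.006,0.6,0,0.0016,0.0002,0,-0.001,0.006,0.6,0,0.0016,0.0002,0,-0.001,0.006,0.6,0,0.0016,0.0002,0,-0.001,0.006,0.6])

```text
clock: 14.43
eef_pos: [0.5192, 0.0624, 0.2209]
tool_rot: [-0.04, 0.708, 0.036, 0.704]
ft_force: [-2.4, -11.2, 0.7]
grip_width: 0.0394
```

```bash
python3 - <<'E'
from h import *
goal([0,.042,.066])
E
```

```text
t 14.43 grasp jig mm [-2.1 43.4 65.9] F jig [ -3.7 -10.9   0.7] M [-1.98  0.63  0.68] w 39.4 q6 1.59
shift now-axes [-0.0001 -0.0022  0.0011] rotvec [-0.0114 -0.0068  0.0053] shift target-axes [-0.0001 -0.0022  0.001 ] rows 0.05932049700858191
```

Emit:
arm_command(moves=[0,0.0014,0.0012,-0.004,-0.001,0.005,0.6,0,0.0014,0.0012,-0.004,-0.001,0.005,0.6,0,0.0014,0.001,-0.004,-0.001,0.005,0.6])

```text
clock: 14.68
eef_pos: [0.5205, 0.0624, 0.2209]
tool_rot: [-0.043, 0.709, 0.039, 0.703]
ft_force: [-5.1, -9.9, 2.4]
grip_width: 0.0391
```

```bash
python3 - <<'E'
from h import *
goal([0,.042,.066])
im=bot.camera("top");crop(im,230,190,350,270,6,"t12.png")
E
```

```text
t 14.68 grasp jig mm [-1.2 43.4 65.9] F jig [-6.2 -9.2  2.4] M [-1.85  0.77  0.4 ] w 39.1 q6 1.57
shift now-axes [-0.0001 -0.0021 -0.0002] rotvec [-0.0013 -0.0095  0.0042] shift target-axes [-0.0001 -0.0021 -0.0002] rows 0.04962849503381469
```

View pics/t12.png

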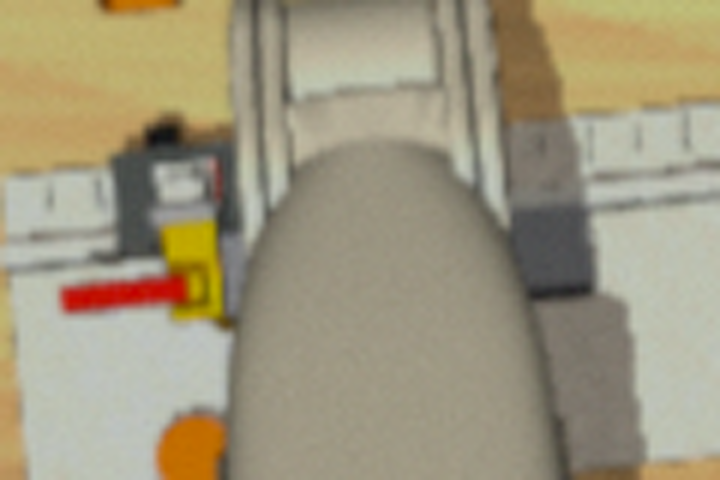

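The pipe lies along the fence and meets the stop. I'll hold the press with yaw kept square.

Emit:
arm_command(moves=[0,0.0016,0.0008,-0.0025,-0.001,0.006,0.6,0,0.0016,0.0008,-0.0025,-0.001,0.006,0.6,0,0.0016,0.0008,-0.0025,-0.001,0.006,0.6,0,0.0016,0.0008,-0.0025,-0.001,0.006,0.6,0,0.0016,0.0008,-0.0025,-0.001,0.006,0.6])

```text
clock: 15.15
eef_pos: [0.5216, 0.0623, 0.2209]
tool_rot: [-0.044, 0.71, 0.043, 0.701]
ft_force: [-4.1, -10.6, 2.5]
grip_width: 0.0392
```

```bash
python3 - <<'E'
from h import *
goal([0,.042,.066])
E
```

```text
t 15.15 grasp jig mm [-0.5 43.5 65.9] F jig [ -5.4 -10.1   2.5] M [-2.06  0.73  0.47] w 39.2 q6 1.57
shift now-axes [-0.     -0.0018 -0.0014] rotvec [ 0.0054 -0.0122  0.0019] shift target-axes [-0.0001 -0.0018 -0.0014] rows 0.054579707778692275
```

Emit:
arm_command(moves=[0,0.0016,0.0007,-0.0015,-0.001,0.006,0.6,0,0.0016,0.0007,-0.0015,-0.001,0.006,0.6,0,0.0016,0.0007,-0.0015,-0.001,0.006,0.6,0,0.0016,0.0007,-0.0015,-0.001,0.006,0.6,0,0.0016,0.0007,-0.0015,-0.001,0.006,0.6])

```text
clock: 15.57
eef_pos: [0.5222, 0.062, 0.2209]
tool_rot: [-0.044, 0.711, 0.044, 0.7]
ft_force: [-4.3, -10.7, 1.1]
grip_width: 0.039
```

```bash
python3 - <<'E'
from h import *
goal([0,.042,.066])
E
```

```text
t 15.57 grasp jig mm [-0.4 43.5 65.9] F jig [ -5.5 -10.1   1.1] M [-2.08  0.63  0.43] w 39.0 q6 1.56
shift now-axes [-0.0001 -0.0015 -0.002 ] rotvec [ 0.0063 -0.015  -0.0002] shift target-axes [-0.0001 -0.0015 -0.0019] rows 0.059163385382763424
```

Emit:
arm_command(moves=[0,0.0002,-0.0012,0,-0.008,0,0.6,0,0,0,0,0,0,0.6])

```text
clock: 15.73
eef_pos: [0.5207, 0.0616, 0.2207]
tool_rot: [-0.044, 0.708, 0.044, 0.703]
ft_force: [-2.4, -1.9, -0.8]
grip_width: 0.0391
```

```bash
python3 - <<'E'
from h import *
goal([0,.042,.066])
E
```

```text
t 15.73 grasp jig mm [-0.8 43.4 65.7] F jig [-2.6 -1.6 -0.8] M [-0.39  0.44  0.23] w 39.1 q6 1.57
shift now-axes [-0.0003 -0.0013 -0.0004] rotvec [ 0.0056 -0.0076 -0.0007] shift target-axes [-0.0003 -0.0013 -0.0004] rows 0.03305670456328506
```

Emit:
arm_command(moves=[0,0,0,0,0,0,0,0,0,0,0,0,0,-0.2,0,0,0,0,0,0,-0.4,0,0,0,0,0,0,-0.4])

```text
clock: 16.07
eef_pos: [0.5239, 0.0638, 0.2226]
tool_rot: [-0.042, 0.705, 0.046, 0.707]
ft_force: [0.4, 0.5, -0.6]
grip_width: 0.0599
```

```bash
python3 - <<'E'
from h import *
goal([0,.042,.066])
E
```

```text
t 16.07 grasp jig mm [ 4.2 46.  67.6] F jig [ 0.5  0.5 -0.6] M [-0.01 -0.07  0.04] w 59.9 q6 1.57
shift now-axes [ 0.0015 -0.0031 -0.0039] rotvec [ 0.0061  0.0025 -0.0056] shift target-axes [ 0.0016 -0.0031 -0.0039] rows 0.1243554141803328
```

Emit:
arm_command(moves=[-0.01,0,0,0,0,0,-0.4,-0.02,0,0,0,0,0,-0.4,-0.03,0,0,0,0,0,-0.4,-0.035,0,0,0,0,0,-0.4,-0.035,0,0,0,0,0,0,-0.02,0,0,0,0,0,0])

```text
clock: 16.57
eef_pos: [0.5226, 0.0642, 0.3765]
tool_rot: [-0.042, 0.708, 0.047, 0.703]
ft_force: [0.7, -0.4, -0.0]
grip_width: 0.0428
```

```bash
python3 - <<'E'
from h import *
im=bot.camera("scene");crop(im,260,190,400,310,5,"s13.png")
goal([-.010,.189,.21])
E
```

```text
t 16.62 grasp jig mm [  3.7  46.9 225.2] F jig [ 1.8 -0.3  2.9] M [ 0.01 -0.1   0.01] w 43.0 q6 1.57
shift now-axes [ 0.0164  0.1433 -0.0125] rotvec [ 0.0078  0.0006 -0.008 ] shift target-axes [ 0.0152  0.1433 -0.0136] rows 3.4722589272798943
```

View pics/s13.png

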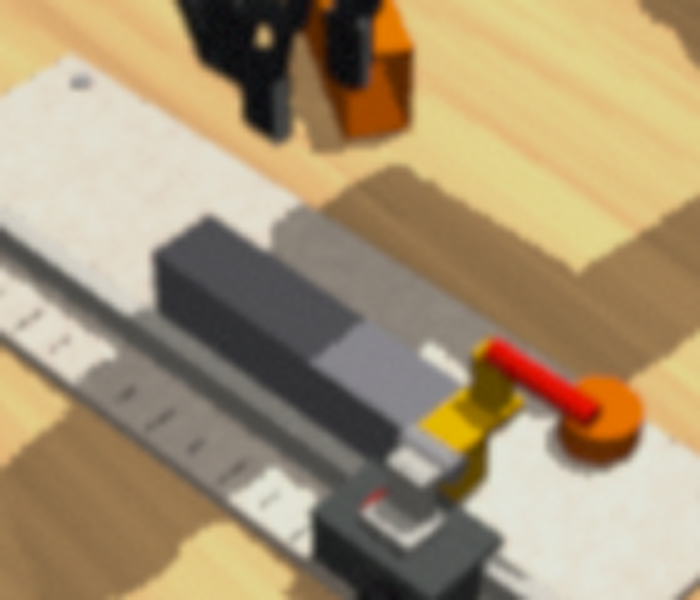

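Emit:
arm_command(moves=[0,0.036,-0.0035,0.002,0,-0.002,0,0,0.036,-0.0035,0.002,0,-0.002,0,0.005,0.034,-0.0035,0.002,0,-0.002,0,0.005,0.025,-0.0035,0,0,0,0,0,0.005,0,0,0,0,0,0,0,0,0,0,0,0])

```text
clock: 17.12
eef_pos: [0.4948, 0.2022, 0.3813]
tool_rot: [-0.037, 0.698, 0.043, 0.713]
ft_force: [0.8, 0.3, -0.2]
grip_width: 0.0425
```

```bash
python3 - <<'E'
from h import *
im=bot.camera("top");crop(im,240,190,380,270,5.5,"t14.png")
goal([-.012,.189,.118])
E
```

```text
t 17.17 grasp jig mm [ -5.5 186.4 226.4] F jig [-0.2  1.1 -0.4] M [ 0.04  0.02 -0.03] w 42.5 q6 1.84
shift now-axes [ 0.1082  0.0029 -0.0055] rotvec [-0.0051  0.0213 -0.0067] shift target-axes [ 0.1083  0.0036 -0.0032] rows 2.5999875605266642
```

View pics/t14.png

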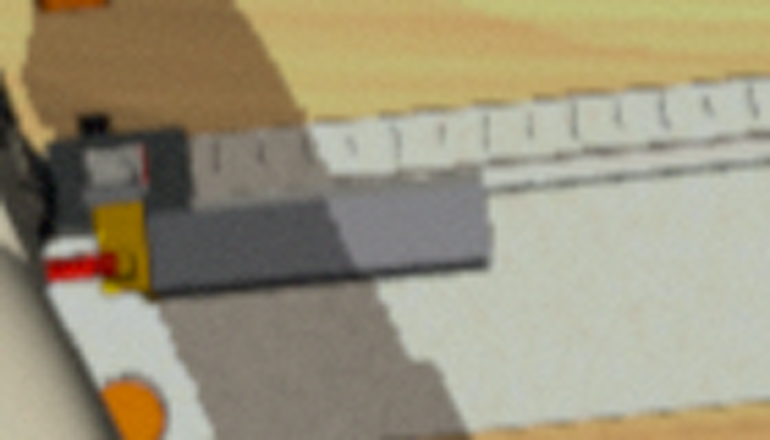

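The pipe lies flush and parallel from (150,250) to (488,225), with its end at the yellow foot. Next I'll lower the open cage over the rod.

Emit:
arm_command(moves=[0.022,0.001,-0.001,-0.001,0.006,-0.002,0,0.022,0.001,-0.001,-0.001,0.006,-0.002,0,0.022,0.001,-0.001,-0.001,0.005,-0.002,0,0.022,0,-0.001,0,0,0,0,0.01,0,0,0,0,0,0,0.003,0,0,0,0,0,0])

```text
clock: 17.67
eef_pos: [0.4954, 0.1991, 0.2815]
tool_rot: [-0.038, 0.701, 0.039, 0.711]
ft_force: [0.3, 0.0, 0.1]
grip_width: 0.0427
```

```bash
python3 - <<'E'
from h import *
im=bot.camera("scene");crop(im,290,170,420,310,4.2,"s15.png")
goal([-.012,.189,.118])
E
```

```text
t 17.72 grasp jig mm [ -6.7 182.6 126.4] F jig [-0.2 -0.1 -0.3] M [-0.02  0.03  0.01] w 42.8 q6 1.85
shift now-axes [ 0.0084  0.0064 -0.0034] rotvec [-0.0101  0.013  -0.0002] shift target-axes [ 0.0084  0.0064 -0.0033] rows 0.2654041068314837
```

View pics/s15.png

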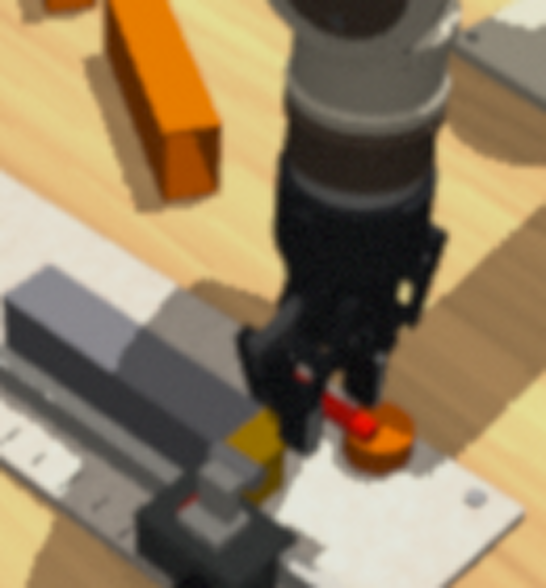

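Emit:
arm_command(moves=[0.005,0.004,-0.002,-0.003,0.006,0,0.1,0.004,0.003,0,-0.003,0.004,0,0.3,0.002,0,0,0,0,0,0.44,0,0,0,0,0,0,0.44])

```text
clock: 18.05
eef_pos: [0.4943, 0.2045, 0.2722]
tool_rot: [-0.038, 0.704, 0.04, 0.708]
ft_force: [-0.2, 0.1, 0.5]
grip_width: 0.0239
```

```bash
python3 - <<'E'
from h import *
goal([-.012,.189,.118])
E
```

```text
t 18.05 grasp jig mm [ -8.1 188.5 117.2] F jig [-0.2  0.1  0.5] M [-0.   -0.01  0.01] w 23.9 q6 1.85
shift now-axes [-0.0008  0.0007 -0.0029] rotvec [-0.0073  0.0061 -0.0012] shift target-axes [-0.0008  0.0007 -0.0029] rows 0.07462427612990855
```

Emit:
arm_command(moves=[-0.002,0,0.004,0,0,0,0.44,-0.003,0,0.004,0,0,0,0.44,-0.004,0,0.004,0,0,0,0.44,-0.003,0,0.004,0,0,0,0.44])

```text
clock: 18.38
eef_pos: [0.5082, 0.2063, 0.2847]
tool_rot: [-0.04, 0.707, 0.04, 0.705]
ft_force: [-4.1, -0.5, 0.2]
grip_width: 0.0241
```

```bash
python3 - <<'E'
from h import *
goal([.062,.189,.128])
im=bot.camera("scene");crop(im,260,170,420,310,4.2,"s16.png")
E
```

```text
t 18.38 grasp jig mm [  4.5 188.5 129.7] F jig [-4.1 -0.   0.2] M [-0.08  0.74  0.04] w 24.1 q6 1.84
shift now-axes [0.0015 0.0009 0.0571] rotvec [-0.0054 -0.0026 -0.0007] shift target-axes [0.0017 0.0006 0.0571] rows 1.368852911908872
```

View pics/s16.png

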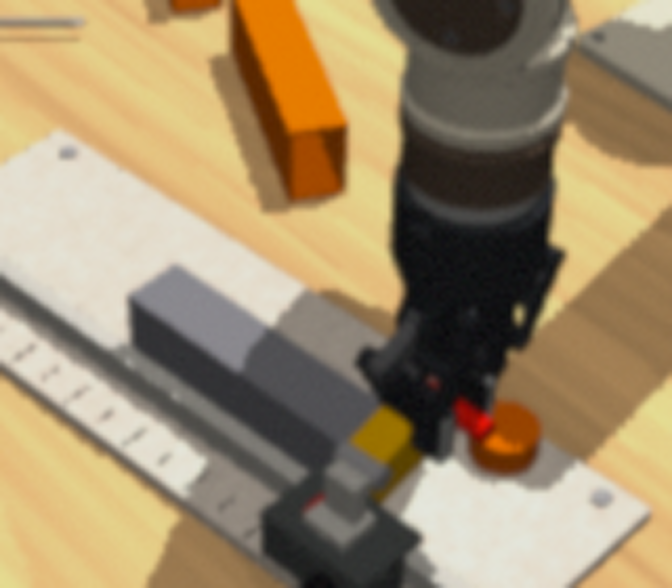

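Emit:
arm_command(moves=[-0.002,0,0.005,0,0,0,0.44,-0.001,0,0.005,0,0,0,0.44,-0.001,0,0.005,0,0,0,0.44,0,0,0.005,0,0,0,0.44,0,0,0.005,0,0,0,0.44,0,0,0.005,0,0,0,0.44])

```text
clock: 18.93
eef_pos: [0.5387, 0.2101, 0.293]
tool_rot: [-0.039, 0.708, 0.041, 0.704]
ft_force: [-1.6, -0.3, 1.9]
grip_width: 0.0239
```

```bash
python3 - <<'E'
from h import *
goal([.065,.189,.128])
E
```

```text
t 18.93 grasp jig mm [ 35.  188.9 138. ] F jig [-1.7 -0.1  1.9] M [-0.06  0.63  0.02] w 23.9 q6 1.83
shift now-axes [0.0099 0.0005 0.0293] rotvec [-0.0044 -0.0043 -0.0024] shift target-axes [0.01   0.0004 0.0293] rows 0.7423736610868308
```

Emit:
arm_command(moves=[0.001,0,0.005,0,0,0,0.44,0.002,0,0.005,0,0,0,0.44,0.003,0,0.005,0,0,0,0.44,0.002,0,0.005,0,0,0,0.44,0.001,0,0.005,0,0,0,0.44])

```text
clock: 19.35
eef_pos: [0.5672, 0.2134, 0.2832]
tool_rot: [-0.039, 0.707, 0.041, 0.705]
ft_force: [-3.7, -0.1, -2.9]
grip_width: 0.0241
```

```bash
python3 - <<'E'
from h import *
goal([.065,.189,.128])
E
```

```text
t 19.35 grasp jig mm [ 64.2 189.  128.2] F jig [-3.7  0.3 -2.9] M [0.07 0.81 0.02] w 24.1 q6 1.82
shift now-axes [0.0002 0.0005 0.0006] rotvec [-0.0047 -0.0015 -0.0031] shift target-axes [0.0002 0.0005 0.0006] rows 0.018585851442777544
```

Emit:
arm_command(moves=[0.001,0,0.003,0,0,0,0.44,0,0,0,0,0,0,0.3,0,0,-0.004,0,0,0,0.1,0,0,0,0,0,0,0])

```text
clock: 19.68
eef_pos: [0.5688, 0.2134, 0.2802]
tool_rot: [-0.039, 0.706, 0.04, 0.706]
ft_force: [-0.5, -0.4, -0.2]
grip_width: 0.0431
```

```bash
python3 - <<'E'
from h import *
goal([.065,.189,.128])
im=bot.camera("scene");crop(im,260,170,420,310,4.2,"s17.png")
E
```

```text
t 19.68 grasp jig mm [ 66.1 188.8 125.2] F jig [-0.5 -0.4 -0.2] M [0.03 0.07 0.04] w 43.1 q6 1.82
shift now-axes [-0.0028  0.0006 -0.001 ] rotvec [-0.0056  0.0007 -0.0023] shift target-axes [-0.0028  0.0006 -0.001 ] rows 0.07391760653130537
```

View pics/s17.png

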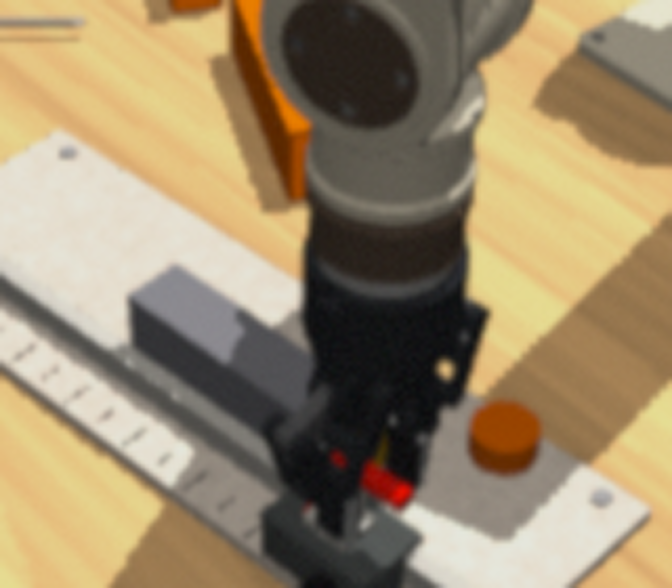

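Emit:
arm_command(moves=[-0.015,0,-0.001,0,0,0,0,-0.025,0,0,0,0,0,0,-0.035,0,0,0,0,0,0,-0.035,0,0,0,0,0,0,-0.035,0,0,0,0,0,0,-0.01,0.01,-0.03,0,0,0,0,0,0,-0.03,0,0,0,0,0,0,-0.03,0,0,0,0,0,0,-0.03,0,0,0,0,0,0,0,0,0,0,0])

```text
clock: 20.57
eef_pos: [0.4444, 0.2088, 0.4444]
tool_rot: [-0.037, 0.701, 0.041, 0.711]
ft_force: [-0.5, 0.4, -1.3]
grip_width: 0.0429
```

```bash
python3 - <<'E'
from h import *
t=bot.camera("top");crop(t,222,195,412,285,4,"t18.png")
s=bot.camera("scene");crop(s,215,190,425,340,3.8,"s18.png")
st()
E
```

```text
t 20.67 grasp jig mm [-51.3 199.6 290. ] F jig [0.6 0.4 0.1] M [ 0.   -0.02 -0.04] w 42.6 q6 1.9
```

View pics/s18.png

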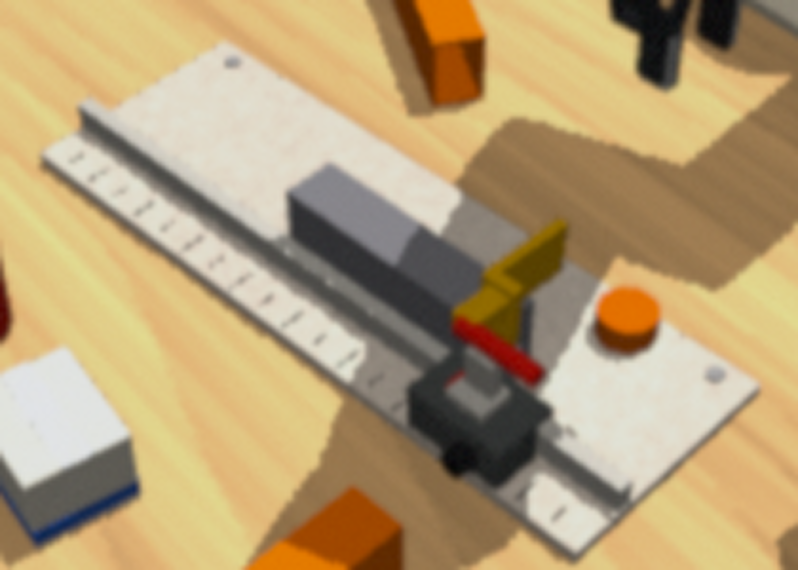

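View pics/t18.png

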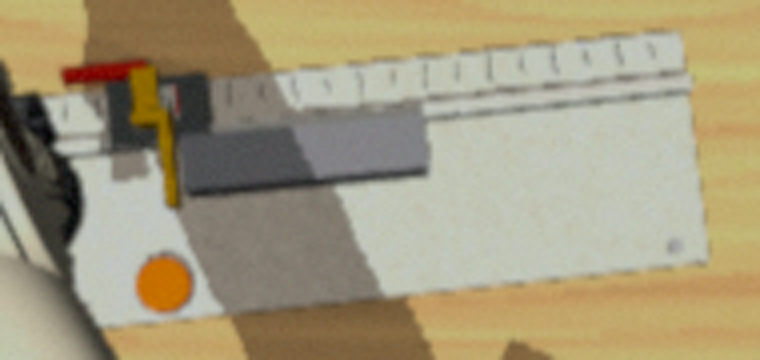

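```bash
python3 - <<'E'
from h import *
T=lambda u,v,z:(w2j(onz("top",(u+.5)/4-.5+222,(v+.5)/4-.5+195,z))*1e3).round(1)
S=lambda u,v,z:(w2j(onz("scene",(u+.5)/3.8-.5+215,(v+.5)/3.8-.5+190,z))*1e3).round(1)
print("-y end top",T(427,110,.072),T(429,170,.072)); print("-y end scene",S(289,194,.072),S(330,166,.072))
print("+y end top near corner",T(186,190,.072)); 
for z in(.048,.055,.06): print("index",T(175,98,z),S(455,380,z))
s=cv2.imread("pics/s18.png");cv2.imwrite("pics/s18b.png",cv2.resize(s[280:420,400:560],None,fx=4.5,fy=4.5))
E
```

```text
-y end top [ 19.5 -46.4  72. ] [-24.5 -43.2  72. ]
-y end scene [ 17.7 -42.1  72. ] [-19.8 -42.5  72. ]
+y end top near corner [-21.1 134.1  72. ]
index [ 51. 138.  48.] [ 43.5 129.8  48. ]
index [ 49.8 137.4  55. ] [ 48.1 133.9  55. ]
index [ 49. 137.  60.] [ 51.4 136.8  60. ]
```

View pics/s18b.png

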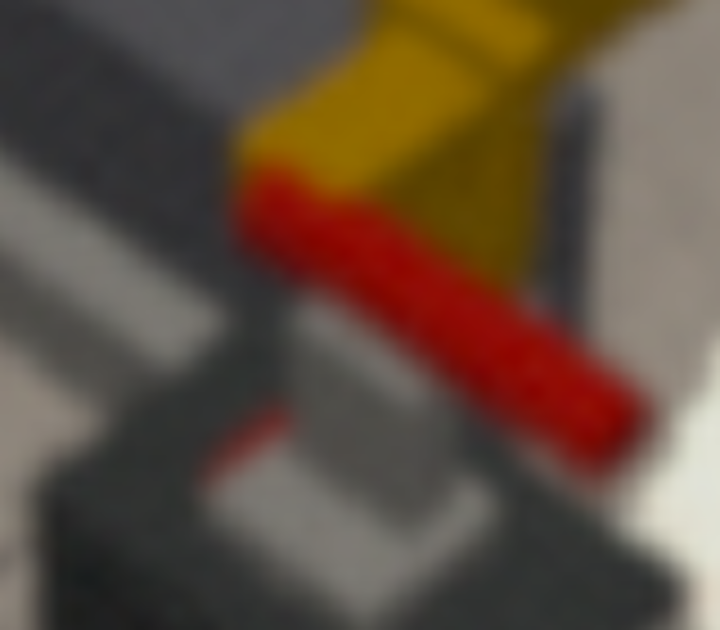

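```bash
python3 - <<'E'
from h import *
t=bot.camera("top");crop(t,262,205,372,250,7,"t19.png")
s=bot.camera("scene");crop(s,285,225,345,285,9,"s19.png")
E
```

```text
(no output)
```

View pics/t19.png

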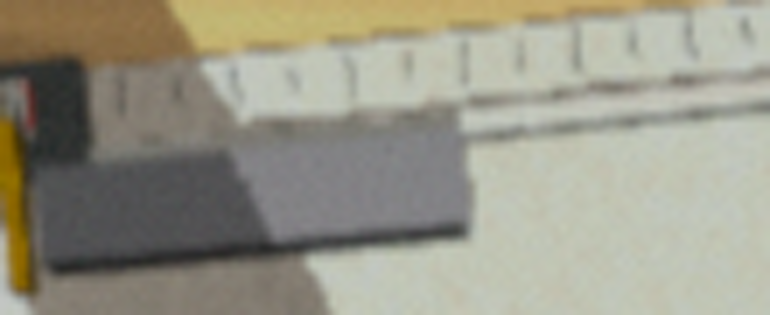

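View pics/s19.png

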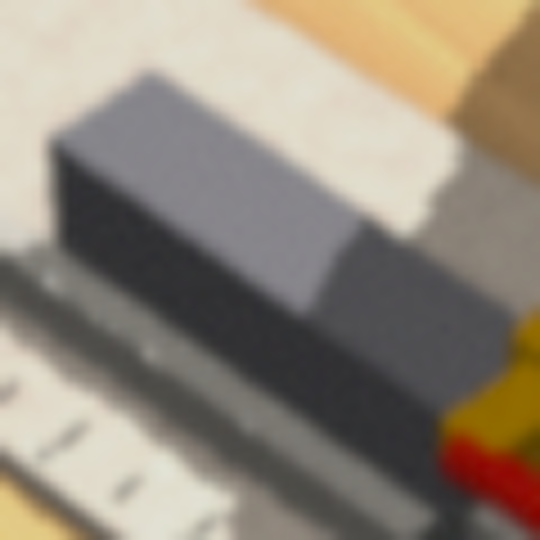

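The pipe lies flush along the fence with no visible gap, the stop is up, and the gripper is clear of everything. Handing in.

```bash
python3 - <<'E'
from workcell import bot
print(bot.job_done(), bot.get_obs()["clock"])
E
```

```text
the job is handed in; nothing more can be done
the job is handed in; nothing more can be done
```

I flipped the stop down onto its end stop, slid the pipe along the fence until it seated, and pressed it there. Then I let go, flipped the stop back up, and handed the job in about 21 s into the run. The hand-in gave no verdict.

- **Stop down:** I pushed the red grip until it stopped moving, with about 20 N on it. The rod was then about 10 mm on the robot side of the jig's x 0 line, which matches the fully-down position.
- **Pressing:** The wrist force along the fence was about 10–12 N for roughly 2 s. Sliding the pipe before contact took about 3–5 N, so the contact force was somewhere between 6 and 12 N. I did not measure it directly.
- **Drift during the press:** The pipe grip turned about 0.011 rad and moved about 1 mm away from the fence. I corrected this and then held the press for about another second, with a light push towards the fence.
- **Release:** The gripper sprang about 5 mm towards the fence when it opened. The pictures afterwards show the pipe in place.
- **Last checks:**
  - The stop is up, at about 1.45–1.5 rad judging by the rod's position.
  - No gap shows between the pipe and the fence, and the pipe is parallel to it.
  - By pixels, the pipe's end is at jig y about 134–138 mm and the red index line at about 134–137 mm. They agree only to within the 2–3 mm the cameras can measure.
  - One rough top-view estimate put the pipe's centre line at x −2.5 mm and the scene view gave −1 mm. I relied on the touch against the fence instead.
  - The orange end cap and the carton look unmoved. I did not measure the other bystanders again.

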